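Shut the vent of a benchtop drying cabinet with the hook rod

ROBOT

A 6-joint arm with a two-finger parallel gripper is mounted at the origin on a cart in front of the work surface, level with it; the furniture and walls round the work are solid. World frame = base frame: x ahead of the robot, y to its left, z up, the work surface at z = 0. Lengths are in m, angles in rad, forces in N, time in s.
With the tool pointing down it reaches from about 0.225 to 0.875 m from the base axis. Payload 3.4 kg.
Tool frame: the origin (TCP) lies between the finger pads; the fingertips stand 11 mm ahead of it and the grasp point (between the pads) lies 8 mm behind it (tips_ahead is the distance from the TCP to the fingertips, in m); z points along the fingers, x is the direction in which the jaws open and shut, and the axes are right-handed (so a half turn about z gives the same grasp; the last joint's range is limited). The gripper opens to 85 mm and grips with 20 to 120 N. Pads are 22 mm wide; open, the fingers measure 114 mm over their backs; the gripper's body (76 mm by 85 mm) begins 54 mm behind the grasp point. The pads swing forward as they close: fully open they stand 13 mm farther back than shut.
Start: joints at [1.03, 0.276, 1.505, -0, 1.361, -0.121], TCP at [0.234, 0.525, 0.242] pointing down, gripper open.
Joint ranges: [-2.89, 2.89], [-0.75, 2.08], [0.22, 2.7], [-1.18, 4.32], [0.11, 2.71], [-2.7, 2.7]. Speed limits (rad/s): [2.57, 2.57, 3.14, 3.14, 3.14, 3.14].

INTERFACE

Orientations are given as a unit quaternion [w, x, y, z].
In Python, from rig import get_state, get_image, sign_off, masks_of, tips_ahead gives the robot as it stands.
- The arm moves only by the tool play_rows, never from a script. Its argument "series" is a list of rows, each an object of numbers: "fingers": the closure, from -1 (fully open) to 1 (shut); "dx", "dy", "dz": the shift along the world's x, y, z in mm; "turn": the turn about the world's z in rad. A call has 1 to 20 rows; each row shifts and turns the pose as measured when the row begins; what a row does not reach is not made up. A row lasts 1/12 s, in which the tool goes at most 41.7 mm and 7.16 degrees, less where a joint would pass 70% of its speed; a pose out of reach is approached as far as the arm can. A call with a gripper value outside its range is refused whole. The fingers move at their own pace and stop on an object; "squeeze" is the grip in N (left out, the last holds). Time passes only in rows, so rows that do not move let the fingers close. It gives the time, the measured TCP pose, the force and the opening at its end, in the units of the state.
- get_state(): the state, without advancing time (a new reading comes with each control period).
- get_image(name): name is "scene" or "top"; returns a dict with "pixels" (400x640x3 uint8, red, green, blue), "vfov" (degrees; the focal length in pixels is half the picture's height over the tangent of half this angle, whatever the lens; pixels are square), "cx", "cy" (the principal point, pixels), "rvec" (rotation vector, rad) and "tvec" (3), from world to camera coordinates, as OpenCV has them. Camera axes: x right, y down, z forward; pixel columns grow to the right and rows downward; lengths in m; the calibration is good to about 2 mm. A picture is of the moment at which its call begins. There is no depth.
- sign_off(): hands the job in, once; it reports no verdict.
Trained networks look in a picture, given as the dict that the camera call returned (one of the last four; its "shot" number tells which), for a name from the list of things; names that differ only in an ending like _2 or _b are one class to them, and where a whole thing is asked for, a point or a joint stands for the part that bears it (a point fixed in the world has none). Each returns a list of dicts, best first, with "p" (0 to 1); they miss things now and then, are a little off and sometimes report something else, mostly with a low value. They report only what shows in the picture. A call takes as long as a camera call.
- masks_of(picture, label): "region" (400x640 bool, what is visible of it) and "xy" ([column, row] in pixels, amid what is visible of it).
The state is a dict: "clock": time; "qpos": joint angles; "qd": joint speeds; "effort": joint torques, N m; "position": TCP position; "ee_rot": TCP orientation; "contact_force": force on the tool from outside, world axes, zero at the start; "moment": the same for the moment, N m; "width": finger opening in m.
Only numpy, scipy, OpenCV 4.12 (cv2) and the standard library are available. Lean on these libraries where they do the work, as an engineer would, in place of code of your own. Each camera call takes 0.05 s, during which the arm holds its last target. There are 200 camera calls.

TASK

The drying run is over: shut the tilted vent flap high on the front of the drying cabinet so that no dust falls in. Take the hook rod from its rest, hook it into the ring eye on the flap and draw the flap towards you, squeezing its seal, until the slam latch at its top catches and holds it shut; touch the cabinet only with the rod and never load it with more than 22 N, because the eye is screwed into acrylic. Then unhook and lay the rod back in both saddles of its rest as it lay before, hook hanging down, without disturbing the things on the bench.

Things in the scene. Friction and masses are not known exactly. Their poses are not given: they have to be found in the camera images.
- drying_cabinet: White sheet-metal benchtop cabinet, 170 deep x 360 wide x 375 mm high (latch housing on the roof to 389), fixed. Origin: centre of its underside; x points into the cabinet (front face at x = -85 mm), y along the front, z up. Below z = 155 mm a glass door (fixed), above it the vent opening, 264 mm wide, from z = 158 mm to the head at z = 336 mm.
- vent_head (a point): Middle of the lower front edge of the head over the vent opening, 336 mm above the bench, on the cabinet's front face (axes as the cabinet's). The rod must pass under this edge to reach the eye.
- vent_flap (a joint): Angle of the vent flap: clear acrylic panel 280 wide x 190 high x 8 mm, 0.18 to 0.29 kg, hinged along its lower edge. 0: upright, shut; positive: its top leans back into the cabinet. Starts at 0.40 to 0.64, stopped at 0.68. Friction stays hold it where it is left (about 2 N at the eye move it). Below about 0.03 a rubber gasket pushes it open again. Hard stop at -0.018.
- latch (a point): Spring slam latch hidden in the head (axes as the cabinet's). It catches the flap's top edge at a flap angle between 0.012 and -0.012 (set differently on each cabinet) against 8 to 16 N of pull at the eye; latched, the flap stays within 0.015 of 0; not latched, it springs back past 0.025. Draw slowly (5 to 10 mm/s) by feel: 18 N of pull is enough for every latch, 22 N is the limit.
- flap_hinge (a point): Point on the hinge axis of the flap, in the middle of its width: 13 mm behind the cabinet's front face, 158 mm above the bench. Axes turn with the flap: z up along the flap, x out of its back, y along the hinge axis (parallel to the cabinet's y).
- eye (a point): Centre of the steel ring eye on the flap's front: hole 20 mm, bar 5 mm, outside 30 mm. It lies 105 mm above the hinge axis along the flap and 26 mm before it, 22 mm before the flap's face. The hole's axis is z of this frame (up along the flap: upright when shut); x points to the flap, y along the hinge. The hook goes in from above.
- hook_rod: Hook rod, 336 mm long, 0.17 kg: black grip 110 long x 18 wide x 22 mm high, a steel rod 9 mm thick from it to the hook, behind it a tail with a ball. Origin: middle of the grip on the rod's axis, within 25 mm of the centre of mass; x points along the rod to the hook, z up (hook points down), y across the grip (to be gripped across y from above).
- hook_tip (a point): Lower end of the hook, a 6 mm bar bent down 220 mm ahead of the grip's middle: the tip is at x = 214, z = -39 mm of the rod (the bar leans 6 mm back towards the grip on its way down). Axes as the rod's.
- rod_rest: Aluminium base plate 236 x 64 x 8 mm, fixed, with two steel posts that carry V saddles, at x = -80 and x = +100 mm of its origin; the prongs open to 52 mm and reach 89 mm high. Origin: on the bench; x along the rod towards the hook.
- rest_home (a point): Where the middle of the rod's grip lies when the rod is in its rest: 75 mm above the rest's origin, x along the rod towards the hook, z up. Lowered to there, the rod lies in both V saddles.
- pipette: Pipette lying on the bench, 25 x 237 x 28 mm, loose bystander. Origin: centre of its underside.
- reservoir: Open reagent trough, 45 x 120 x 26 mm, loose bystander. Origin: centre of its underside.
- buffer_bottle: Screw-cap bottle 66 mm wide, 130 mm high, loose bystander. Origin: centre of its underside.
- vial: Sample vial 27 mm wide, 62 mm high, standing before the cabinet, loose bystander. Origin: centre of its underside.

How it is judged:
On the way, in this order (a step that is already met when the one before it is completed fails the run):
1. the hook of the rod is in the ring eye of the still open flap (z of hook_tip in the frame of eye between -0.045 and -0.004 m and x of hook_tip in the frame of eye between -0.016 and 0.016 m and y of hook_tip in the frame of eye between -0.016 and 0.016 m and value of joint vent_flap above 0.05 rad), for 0.2 s.
2. the flap is drawn shut with the hook in its eye (z of hook_tip in the frame of eye between -0.045 and -0.004 m and x of hook_tip in the frame of eye between -0.016 and 0.016 m and y of hook_tip in the frame of eye between -0.016 and 0.016 m and value of joint vent_flap below 0.018 rad), for 0.2 s.
At the end, for the whole second after the job is handed in: The flap is latched shut (within 0.018 rad of upright) by itself, and the rod lies still in both saddles of its rest as at the start: grip within 20 mm of its place, rod along the rest within 0.06 rad, hook end to the same side and hanging down (value of joint vent_flap below 0.018 rad and distance between hook_rod and rest_home below 0.02 m and angle between the x axis of hook_rod and the x axis of rest_home, either way round below 0.06 rad and x of hook_tip in the frame of rest_home above 0.15 m and height (world z) of hook_tip below 0.055 m and linear speed of hook_rod below 0.02 m/s); the robot touches nothing.
It fails at once if the rod loads the cabinet, its flap or eye with more than 22 N (contact force between hook_rod and drying_cabinet above 22 N).
It fails at once if the robot itself touches the cabinet or its flap (contact force between any of the fingers, the arm and drying_cabinet above 0.5 N).
It fails at once if a bystander (pipette, trough, bottle or vial) is moved by more than 20 mm (distance of any of pipette, reservoir, buffer_bottle, vial from where it was at the start of the episode above 0.02 m).
It also fails if it takes over 72 s, if anything falls off the work surface, if the arm or the gripper's body presses on something with over 40 N, if the wrist force passes 120 N, or if a joint passes its speed limit or range.

## Working session

There is one attempt and no reset: what is moved stays moved. The work goes in short steps, Python scripts to look and compute and a tool call to move; the robot and the scene stay as the last step left them, time stands still between calls to the robot, and variables do not carry over. Pictures are saved under pics/ and viewed, about 8 in all and at most 12, crops included, and the job is handed in when it is done.

Besides the shell and the picture viewer there is one more tool, called after "Emit:" as name(argument=value, ...) on one line, values as JSON. play_rows: Moves the arm, as the interface text tells. Its arguments: {"type":"object","properties":{"series":{"type":"array"},"squeeze":{"type":"number"}},"required":["series"]}

```bash
ls; mkdir -p pics; cat > h.py <<'E'
import numpy as np, cv2
from rig import get_state,get_image,sign_off,masks_of,tips_ahead
def cam(p):
    f=200/np.tan(np.radians(p["vfov"])/2); K=np.array([[f,0,p["cx"]],[0,f,p["cy"]],[0,0,1]])
    R=cv2.Rodrigues(np.array(p["rvec"],float))[0]; return K,R,np.array(p["tvec"],float).ravel()
def proj(p,X):
    K,R,t=cam(p); c=(np.atleast_2d(X)@R.T+t)@K.T; return c[:,:2]/c[:,2:]
def ray(p,uv):
    K,R,t=cam(p); d=R.T@np.linalg.solve(K,[uv[0],uv[1],1.]); return -R.T@t,d/np.linalg.norm(d)
def atz(p,uv,z):
    o,d=ray(p,uv); return o+d*(z-o[2])/d[2]
def tri(p1,u1,p2,u2):
    A=[];b=[]
    for p,u in((p1,u1),(p2,u2)):
        o,d=ray(p,u); M=np.eye(3)-np.outer(d,d); A.append(M); b.append(M@o)
    X=np.linalg.solve(sum(A),sum(b)); return X,[np.linalg.norm(A[i]@X-b[i])for i in(0,1)]
E
python3 - <<'E'
from h import *
S=get_image("scene");T=get_image("top")
import pickle;pickle.dump((S,T),open("im0.pkl","wb"))
for n,p in(("scene",S),("top",T)):
    cv2.imwrite(f"pics/{n}0.png",p["pixels"][:,:,::-1]); K,R,t=cam(p); print(n,p["vfov"],-R.T@t, R[2],list(p))
    for l in["drying_cabinet","vent_flap","eye","hook_rod","hook_tip","rod_rest","pipette","reservoir","buffer_bottle","vial"]:
        for m in masks_of(p,l)[:2]:
            print(l,round(m["p"],2),np.round(m["xy"],1),m["region"].sum())
print(get_state())
E
```

```text
pics
scene 44.087430792067146 [-0.07053463  0.26721185  1.49799467] [ 0.41257776 -0.29551836 -0.86165451] ['pixels', 'vfov', 'cx', 'cy', 'rvec', 'tvec', 'shot']
drying_cabinet 0.81 [190.9 203.4] 14310
vent_flap 0.61 [200.7 218.5] 2481
eye 0.6 [196.5 218.7] 2476
hook_rod 0.54 [330.  253.1] 298
hook_tip 0.72 [328.7 251.7] 380
rod_rest 0.83 [332.  259.9] 1116
pipette 0.8 [231.4 302.8] 368
reservoir 0.89 [271.4 324.5] 669
buffer_bottle 0.78 [375.4 172.5] 471
vial 0.52 [189.3 201.4] 14358
vial 0.49 [272.1 238.2] 88
top 45.83419827473118 [ 0.2024803  -0.07295546  1.81912631] [ 0.22026324 -0.057618   -0.97373727] ['pixels', 'vfov', 'cx', 'cy', 'rvec', 'tvec', 'shot']
drying_cabinet 0.72 [317.3 232.3] 212
drying_cabinet 0.62 [202.  169.2] 8676
vent_flap 0.57 [215.7 190.5] 860
eye 0.85 [214.6 191.1] 919
hook_rod 0.7 [310.6 238.7] 233
hook_rod 0.21 [211.4 187.7] 896
hook_tip 0.83 [320.6 230.2] 312
rod_rest 0.61 [321.3 238.7] 675
pipette 0.57 [229.3 251.1] 226
reservoir 0.87 [249.5 278.6] 420
buffer_bottle 0.78 [381. 172.] 310
buffer_bottle 0.35 [313.7 242.9] 858
vial 0.7 [317.9 243.1] 867
vial 0.47 [277.8 210.2] 43
{'clock': 1.1, 'qpos': array([ 1.02997991e+00,  2.75869581e-01,  1.50490844e+00, -3.73187009e-05,
        1.36069090e+00, -1.21016209e-01]), 'qd': array([ 4.99139671e-04,  1.53163075e-03, -9.02401685e-05,  2.55255077e-03,
        7.40354308e-04, -1.46983148e-03]), 'effort': array([ 7.08296138e-04, -4.16673160e+01, -2.46104497e+01, -3.02219757e-05,
        3.69631889e-04, -9.83682810e-06]), 'position': array([0.23439617, 0.52508418, 0.24234201]), 'ee_rot': array([-1.07640240e-05,  8.38919217e-01,  5.44255954e-01,  6.36009277e-05]), 'contact_force': array([-0.03706366, -0.61355083, -0.23181039]), 'moment': array([-0.01355167,  0.0090542 ,  0.02715759]), 'width': 0.08559376786947229}
```

```bash
python3 - <<'E'
import pickle,cv2
S,T=pickle.load(open("im0.pkl","rb"))
c=S["pixels"][140:340,100:420,::-1]; cv2.imwrite("pics/s_c.png",cv2.resize(c,(800,500),interpolation=cv2.INTER_CUBIC))
c=T["pixels"][120:300,140:410,::-1]; cv2.imwrite("pics/t_c.png",cv2.resize(c,(810*800//810,533),interpolation=cv2.INTER_CUBIC))
E
```

```text
(no output)
```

View pics/s_c.png

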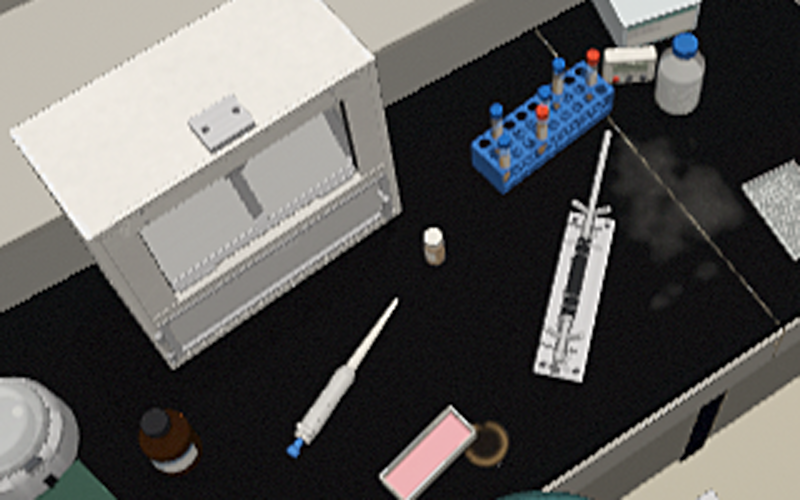

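View pics/t_c.png

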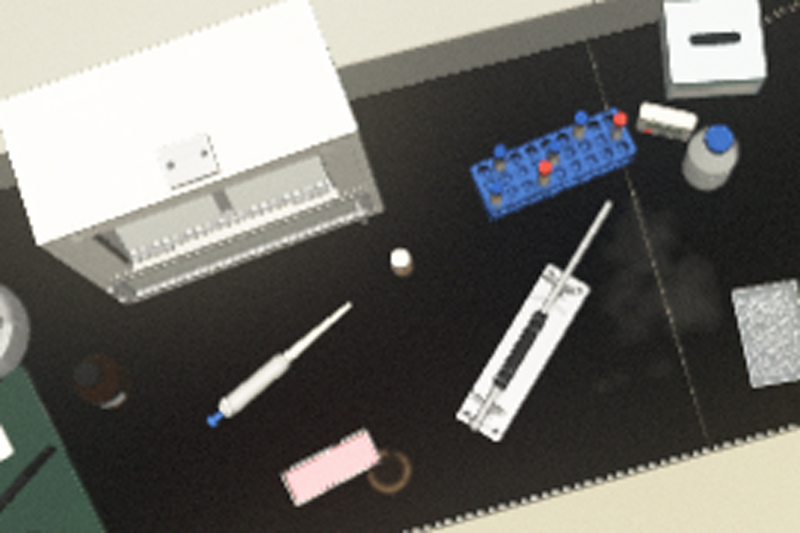

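```bash
cat > fit.py <<'E'
from h import *
import pickle
from scipy.optimize import least_squares
S,T=pickle.load(open("im0.pkl","rb"))
def sub(p,uv,w):
    g=cv2.cvtColor(np.ascontiguousarray(p["pixels"]),cv2.COLOR_RGB2GRAY)
    q=cv2.cornerSubPix(g,np.float32(uv).reshape(-1,1,2),(w,w),(-1,-1),(3,50,.01)).reshape(-1,2)
    return q
def place(v,L):
    c,s=np.cos(v[2]),np.sin(v[2]); L=np.atleast_2d(L).astype(float); return np.c_[v[0]+c*L[:,0]-s*L[:,1],v[1]+s*L[:,0]+c*L[:,1],L[:,2]]
def fit(LS,uS,LT,uT,v0):
    f=lambda v:np.r_[proj(S,place(v,LS))-uS,proj(T,place(v,LT))-uT].ravel()
    r=least_squares(f,v0,loss="soft_l1"); return r.x,f(r.x).reshape(-1,2)
if __name__=="__main__":
    FL,FR,BL,BR=[-.085,.18,.375],[-.085,-.18,.375],[.085,.18,.375],[.085,-.18,.375];bl,br=[-.085,.18,0],[-.085,-.18,0]
    a=np.array([[138,235.2],[250,164],[106,192],[170,287.2],[260,224.8]]);b=np.array([[153.5,201.7],[260.5,164.5],[140,153.7],[244,120],[182.2,221.9],[269.3,190.9]])
    for w in(0,3):
        A,B=(a,b) if w==0 else (sub(S,a,w),sub(T,b,w))
        v,r=fit([FL,FR,BL,bl,br],A,[FL,FR,BL,BR,bl,br],B,[.6,.5,0]);print("cab",v,"\n",np.round(r.T,1))
    h=[[.118,.032,.008],[.118,-.032,.008],[-.118,-.032,.008],[-.118,.032,.008]]
    a=np.array([[572,210],[615,220],[583,382],[535,373]])/2.5+[100,140];b=np.array([[548,264],[592,288],[498,440],[457,417]])/2.963+[140,120]
    for w in(0,2):
        A,B=(a,b) if w==0 else (sub(S,a,w),sub(T,b,w))
        v,r=fit(h,A,h,B,[.4,.1,0]);print("rest",v,"\n",np.round(r.T,1))
    print(tri(S,np.array([608,132])/2.5+[100,140],T,np.array([609,203])/2.963+[140,120]), place(v,[.22,0,.075]))
    for n,z,u in(("vial",.031,[272.1,238.2]),("pip",.014,[231.4,302.8]),("res",.013,[271.4,324.5]),("bot",.065,[375.4,172.5])):print(n,atz(S,u,z))
    for n,z,u in(("vial",.031,[277.8,210.2]),("pip",.014,[229.3,251.1]),("res",.013,[249.5,278.6]),("bot",.065,[381,172])):print(n,atz(T,u,z))
E
python3 fit.py
```

```text
cab [0.74632915 0.14510146 0.09215257] 
 [[-3.3  1.  -2.9  0.2  1.8 -0.9  0.8 -2.1  0.3  1.5  1.4]
 [ 0.3 -1.6 -0.9  1.6  1.1  0.2 -1.  -0.3 -3.2  1.1  0.9]]
cab [0.74814384 0.14768478 0.10376397] 
 [[-3.8  0.3 -1.1  1.2  0.5  0.1  0.1 -0.6 -0.   3.   0.9]
 [ 0.6 -0.7 -0.5  1.5  1.2 -0.3 -0.1 -1.7 -1.3  1.4  0.4]]
rest [ 0.44877728 -0.16890343 -0.8038391 ] 
 [[-0.7  0.5  0.2 -0.3  0.4 -0.3  0.2 -0.3]
 [ 0.5  0.  -0.3 -0.8 -0.2 -0.   1.   0.1]]
rest [ 0.45070591 -0.16724241 -0.812241  ] 
 [[-1.1  0.5  0.1 -0.4  0.2  0.4  0.2 -0.1]
 [ 0.3  0.  -0.1 -0.   0.2 -0.3  0.3 -0. ]]
(array([ 0.59689704, -0.32108865,  0.0755246 ]), [np.float64(4.633460106437227e-05), np.float64(4.633460106425105e-05)]) [[ 0.60203809 -0.32692512  0.075     ]]
vial [ 0.60455373 -0.04025327  0.031     ]
pip [0.49136306 0.17864302 0.014     ]
res [0.36392798 0.11114319 0.013     ]
bot [ 0.60736989 -0.46845892  0.065     ]
vial [ 0.59211058 -0.05116274  0.031     ]
pip [0.48950814 0.16716439 0.014     ]
res [0.3685466  0.11691565 0.013     ]
bot [ 0.62671518 -0.47288027  0.065     ]
```

```bash
cat > ov.py <<'E'
from fit import *
import sys
def flap(v,a,P):  # points in flap-hinge frame -> world
    P=np.atleast_2d(P).astype(float); c,s=np.cos(a),np.sin(a)
    L=np.c_[-.072+c*P[:,0]+s*P[:,2],P[:,1],.158-s*P[:,0]+c*P[:,2]]; return place(v,L)
def crop(p,x,y,w,h,k): return cv2.resize(np.ascontiguousarray(p["pixels"][y:y+h,x:x+w,::-1]),None,fx=k,fy=k,interpolation=cv2.INTER_CUBIC)
def line(im,p,W,off,k,col,closed=True):
    q=(proj(p,W)-off+.5)*k-.5
    cv2.polylines(im,[np.int32(np.round(q*16)).reshape(-1,1,2)],closed,col,1,cv2.LINE_AA,4)
E
python3 - <<'E'
from ov import *
v=[.7473,.1464,.098]
out=[]
for p,x,y,w,h,k in((S,100,130,170,165,4.6),(T,130,110,150,120,5.2)):
    im=crop(p,x,y,w,h,k)
    line(im,p,place(v,[[-.085,.18,.375],[-.085,-.18,.375],[.085,-.18,.375],[.085,.18,.375]]),[x,y],k,(0,0,255))
    line(im,p,place(v,[[-.085,.18,.375],[-.085,-.18,.375],[-.085,-.18,0],[-.085,.18,0]]),[x,y],k,(0,0,255))
    line(im,p,place(v,[[-.085,.132,.336],[-.085,-.132,.336],[-.085,-.132,.158],[-.085,.132,.158]]),[x,y],k,(255,0,0))
    cv2.imwrite("pics/ov_%d.png"%(k*10),im)
    print(im.shape)
E
```

```text
(759, 782, 3)
(624, 780, 3)
```

View pics/ov_46.png

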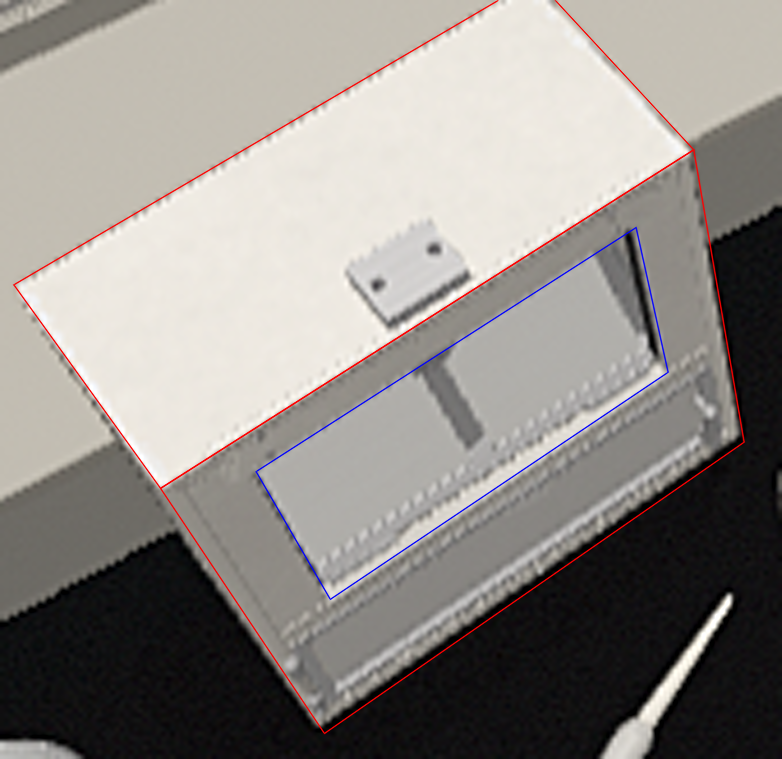

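View pics/ov_52.png

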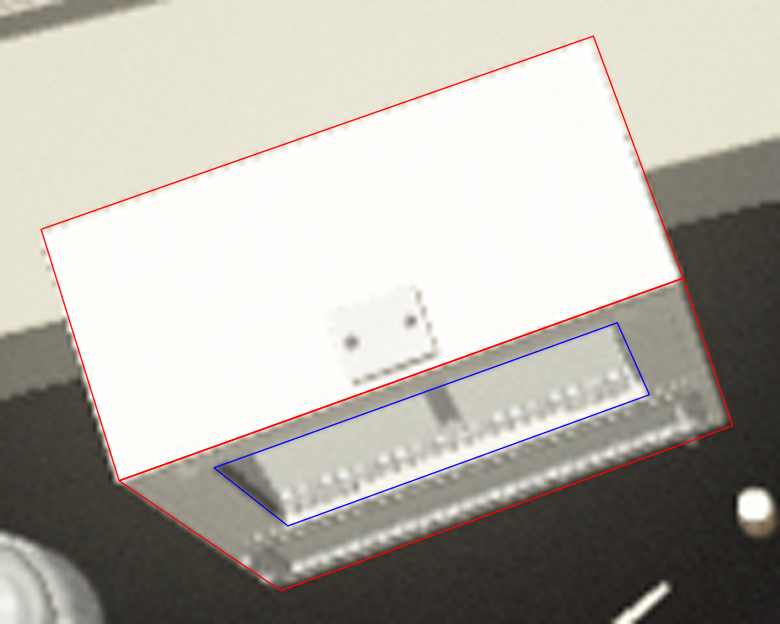

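```bash
python3 - <<'E'
from ov import *
v=np.array([.7473,.1464,.098])
def loc(X):
    c,s=np.cos(v[2]),np.sin(v[2]);d=X[:2]-v[:2];return np.r_[c*d[0]+s*d[1],-s*d[0]+c*d[1],X[2]]
k=4.6;K=5.2
for a,b in(((477,444),(456,420)),((487,436),(463,420)),((465,452),(442,424)),((435,352),(440,392))):
    X,e=tri(S,np.array(a)/k+[100,130],T,np.array(b)/K+[130,110]);print(X,loc(X),e)
for a in(.4,.5,.6):
    E=flap(v,a,[-.026,0,.105])[0];print(a,loc(E),(proj(S,E)-[100,130])*k,(proj(T,E)-[130,110])*K)
k2=7
for p,x,y,w,h,n in((S,145,170,105,75,"fs"),(T,165,165,100,60,"ft")):
    im=crop(p,x,y,w,h,k2); im=cv2.convertScaleAbs(im,alpha=1.8,beta=-130)
    for a,col in((.4,(0,0,255)),(.5,(0,200,0)),(.6,(255,0,0))):
        t=np.linspace(0,2*np.pi,30)
        line(im,p,flap(v,a,np.c_[-.026+.0125*np.cos(t),.0125*np.sin(t),.105+0*t]),[x,y],k2,col)
        line(im,p,flap(v,a,[[-.004,.14,.19],[-.004,-.14,.19]]),[x,y],k2,col,False)
    cv2.imwrite(f"pics/{n}.png",im)
E
```

```text
[0.68837755 0.13930363 0.16923941] [-0.05933406 -0.00129716  0.16923941] [np.float64(0.0012741214138613293), np.float64(0.0012741214138612396)]
[0.68307151 0.13268093 0.18200381] [-0.06526263 -0.00736892  0.18200381] [np.float64(0.0008316555297947825), np.float64(0.0008316555297947284)]
[0.68782995 0.14892575 0.16915475] [-0.05893757  0.00833237  0.16915475] [np.float64(0.0008165001252187558), np.float64(0.0008165001252186935)]
[0.6767991  0.13630856 0.30014582] [-0.07115    -0.00314498  0.30014582] [np.float64(0.01095232652693087), np.float64(0.01095232652693092)]
0.4 [-5.50586599e-02  1.38777878e-17  2.64836281e-01] [[445.64501621 369.01923005]] [[422.64787681 378.38543286]]
0.5 [-4.44774651e-02 -1.12757026e-17  2.62611233e-01] [[437.07787412 359.40778431]] [[418.33950748 364.68625428]]
0.6 [-3.41712663e-02  1.30104261e-17  2.59340944e-01] [[429.15278462 351.00762975]] [[414.51055035 351.86787589]]
```

View pics/fs.png

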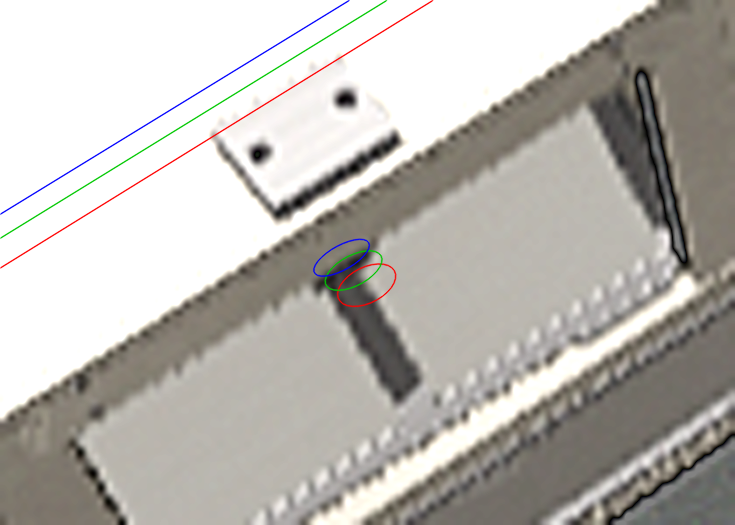

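```bash
python3 - <<'E'
from ov import *
v=np.array([.7473,.1464,.098])
im=np.vstack([crop(S,215,175,32,36,14)[:500]]); 
for a,col in((.4,(0,0,255)),(.5,(0,200,0)),(.6,(255,0,0))):
    line(im,S,flap(v,a,[[-.004,-.14,.0],[-.004,-.14,.19]]),[215,175],14,col,False)
im2=crop(T,168,190,32,36,14)[:500]
for a,col in((.4,(0,0,255)),(.5,(0,200,0)),(.6,(255,0,0))):
    line(im2,T,flap(v,a,[[-.004,.14,.0],[-.004,.14,.19]]),[168,190],14,col,False)
h=min(len(im),len(im2));o=np.hstack([im[:h,:400],im2[:h,:400]]);o=cv2.convertScaleAbs(o,alpha=1.5,beta=-60);print(o.shape);cv2.imwrite("pics/ang.png",o)
E
```

```text
(500, 800, 3)
```

View pics/ang.png

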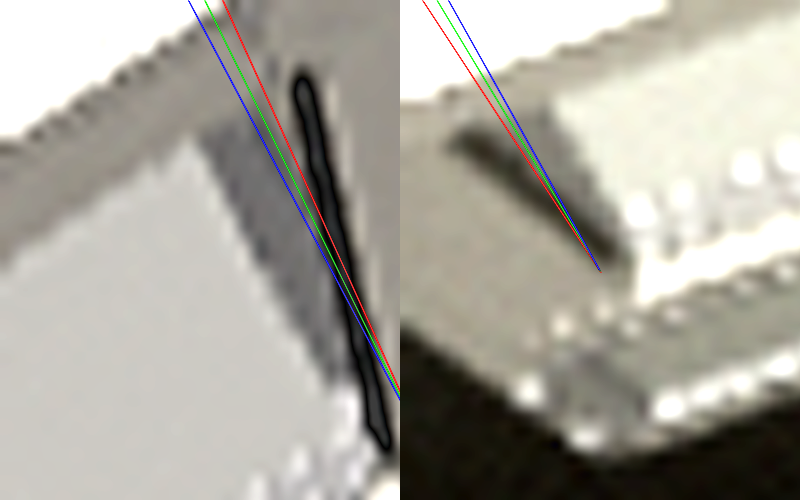

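```bash
python3 - <<'E'
from ov import *
v=np.array([.4502,-.1677,-.810]); o=[]
for p,x,y,w,h in((S,300,185,60,112),(T,285,180,75,90)):
    k=6; im=crop(p,x,y,w,h,k); im=cv2.convertScaleAbs(im,alpha=1.3,beta=0)
    line(im,p,place(v,[[-.116,0,.075],[.223,0,.075],[.214,0,.036]]),[x,y],k,(0,0,255),False)
    line(im,p,place(v,[[-.055,.009,.086],[.055,.009,.086],[.055,-.009,.086],[-.055,-.009,.086]]),[x,y],k,(0,255,0))
    line(im,p,place(v,[[.118,.032,.008],[.118,-.032,.008],[-.118,-.032,.008],[-.118,.032,.008]]),[x,y],k,(255,0,0))
    o.append(cv2.copyMakeBorder(im,0,600-min(600,len(im)),0,0,0)[:600])
o=np.hstack(o)[:,:800];cv2.imwrite("pics/rod.png",o)
E
```

```text
(no output)
```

View pics/rod.png

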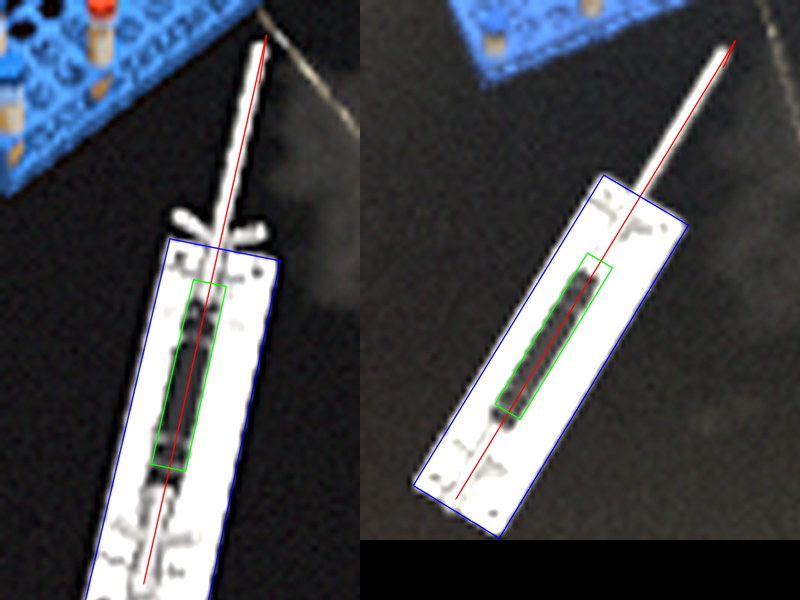

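```bash
python3 - <<'E'
from ov import *
q=[((205,300),(223,272)),((165,485),(145,420)),((257,45),(362,48)),((185,392),(184,346))]
for a,b in q:
    print(tri(S,np.array(a)/6+[300,185],T,np.array(b)/6+[285,180]))
    print(atz(S,np.array(a)/6+[300,185],.086),atz(T,np.array(b)/6+[285,180],.086),atz(S,np.array(a)/6+[300,185],.065),atz(T,np.array(b)/6+[285,180],.065))
E
```

```text
(array([ 0.47975528, -0.19792879,  0.08783802]), [np.float64(0.002005454049537508), np.float64(0.002005454049537487)])
[ 0.47891134 -0.19980883  0.086     ] [ 0.48157679 -0.19674971  0.086     ] [ 0.48708302 -0.20675463  0.065     ] [ 0.48495856 -0.19824971  0.065     ]
(array([ 0.40815769, -0.12627371,  0.06928188]), [np.float64(0.0007581172198724136), np.float64(0.0007581172198723243)])
[ 0.40313056 -0.12118506  0.086     ] [ 0.40562803 -0.12626188  0.086     ] [ 0.41017519 -0.12696152  0.065     ] [ 0.40808953 -0.12690778  0.065     ]
(array([ 0.59919652, -0.32114995,  0.07437001]), [np.float64(7.580108493810377e-05), np.float64(7.580108493797582e-05)])
[ 0.59366684 -0.3163912   0.086     ] [ 0.59660932 -0.31944624  0.086     ] [ 0.60354523 -0.32507088  0.065     ] [ 0.60138491 -0.32243293  0.065     ]
(array([ 0.44408402, -0.16211787,  0.07763739]), [np.float64(0.0006011935150435937), np.float64(0.0006011935150435107)])
[ 0.44059282 -0.15997292  0.086     ] [ 0.4433763  -0.16129594  0.086     ] [ 0.4481946  -0.16632625  0.065     ] [ 0.4462952  -0.16236635  0.065     ]
```

Emit:
play_rows(series=[{"fingers": -0.3,"dx": 11,"dy": -35,"dz": 0,"turn": -0.02},{"fingers": -0.3,"dx": 11,"dy": -35,"dz": 0,"turn": -0.02},{"fingers": -0.3,"dx": 11,"dy": -35,"dz": 0,"turn": -0.02},{"fingers": -0.3,"dx": 11,"dy": -35,"dz": 0,"turn": -0.02},{"fingers": -0.3,"dx": 11,"dy": -35,"dz": 0,"turn": -0.02},{"fingers": -0.3,"dx": 11,"dy": -35,"dz": 0,"turn": -0.02},{"fingers": -0.3,"dx": 11,"dy": -35,"dz": 0,"turn": -0.02},{"fingers": -0.3,"dx": 11,"dy": -35,"dz": 0,"turn": -0.02},{"fingers": -0.3,"dx": 11,"dy": -35,"dz": 0,"turn": -0.02},{"fingers": -0.3,"dx": 11,"dy": -35,"dz": 0,"turn": -0.02},{"fingers": -0.3,"dx": 11,"dy": -35,"dz": 0,"turn": -0.02},{"fingers": -0.3,"dx": 11,"dy": -35,"dz": 0,"turn": -0.02},{"fingers": -0.3,"dx": 11,"dy": -35,"dz": 0,"turn": -0.02},{"fingers": -0.3,"dx": 11,"dy": -35,"dz": 0,"turn": -0.02},{"fingers": -0.3,"dx": 11,"dy": -35,"dz": 0,"turn": -0.02},{"fingers": -0.3,"dx": 11,"dy": -35,"dz": 0,"turn": -0.02},{"fingers": -0.3,"dx": 11,"dy": -35,"dz": 0,"turn": -0.02},{"fingers": -0.3,"dx": 11,"dy": -35,"dz": 0,"turn": -0.02},{"fingers": -0.3,"dx": 11,"dy": -35,"dz": 0,"turn": -0.02},{"fingers": -0.3,"dx": 0,"dy": 0,"dz": 0,"turn": 0}], squeeze=70)

```text
clock: 2.77
position: [0.447, -0.1701, 0.2454]
ee_rot: [0.004, 0.929, 0.371, 0.009]
contact_force: [0.5, -0.0, -0.7]
width: 0.0554
```

Emit:
play_rows(series=[{"fingers": -0.3,"dx": -2.5,"dy": 7.5,"dz": -10,"turn": 0.008},{"fingers": -0.3,"dz": -30},{"fingers": -0.3,"dz": -35},{"fingers": -0.3,"dz": -35},{"fingers": -0.3,"dz": -35},{"fingers": -0.3,"dz": -25},{"fingers": -0.3,"dz": -5},{"fingers": -0.3,"dz": 0}])

```text
invalid input at $.series[1]: expected keys fingers, dx, dy, dz, turn
```

```bash
python3 -c "
from h import *
s=get_state();print(s['position'],s['ee_rot'],s['contact_force'],s['width'])"
```

```text
[ 0.44699915 -0.1701367   0.24537754] [0.00424115 0.92871912 0.37065162 0.00895434] [ 0.50834503 -0.03611097 -0.70354065] 0.05538433507760018
```

Emit:
play_rows(series=[{"fingers": -0.3,"dx": -2.5,"dy": 7.5,"dz": -10,"turn": 0.008},{"fingers": -0.3,"dx": 0,"dy": 0,"dz": -30,"turn": 0},{"fingers": -0.3,"dx": 0,"dy": 0,"dz": -35,"turn": 0},{"fingers": -0.3,"dx": 0,"dy": 0,"dz": -35,"turn": 0},{"fingers": -0.3,"dx": 0,"dy": 0,"dz": -35,"turn": 0},{"fingers": -0.3,"dx": 0,"dy": 0,"dz": -25,"turn": 0},{"fingers": -0.3,"dx": 0,"dy": 0,"dz": -5,"turn": 0},{"fingers": -0.3,"dx": 0,"dy": 0,"dz": 0,"turn": 0}])

```text
clock: 3.43
position: [0.4466, -0.1657, 0.0679]
ee_rot: [0.008, 0.928, 0.371, 0.013]
contact_force: [0.5, -0.2, 1.0]
width: 0.0555
```

Emit:
play_rows(series=[{"fingers": 1,"dx": 0,"dy": 0,"dz": 0,"turn": 0},{"fingers": 1,"dx": 0,"dy": 0,"dz": 0,"turn": 0},{"fingers": 1,"dx": 0,"dy": 0,"dz": 0,"turn": 0},{"fingers": 1,"dx": 0,"dy": 0,"dz": 0,"turn": 0},{"fingers": 1,"dx": 0,"dy": 0,"dz": 0,"turn": 0},{"fingers": 1,"dx": 0,"dy": 0,"dz": 0,"turn": 0}])

```text
clock: 3.93
position: [0.4513, -0.1669, 0.0745]
ee_rot: [0.013, 0.928, 0.372, 0.017]
contact_force: [-0.0, -0.2, -1.8]
width: 0.0167
```

```bash
python3 -c "
from h import *
s=get_state();print(s['position'],s['ee_rot'],s['contact_force'],s['width'],s['moment'])"
```

```text
[ 0.45130327 -0.16688086  0.07448849] [0.01278294 0.92814401 0.37161025 0.0170623 ] [-0.04696381 -0.15078545 -1.8288248 ] 0.016713594998541623 [0.03630558 0.03111977 0.02012637]
```

Emit:
play_rows(series=[{"fingers": 1,"dx": 0,"dy": 0,"dz": 0,"turn": 0},{"fingers": 1,"dx": 0,"dy": 0,"dz": 0,"turn": 0},{"fingers": 1,"dx": 0,"dy": 0,"dz": 0,"turn": 0}])

```text
clock: 4.18
position: [0.4515, -0.1674, 0.0755]
ee_rot: [0.014, 0.928, 0.372, 0.017]
contact_force: [-0.4, -0.2, -2.0]
width: 0.0168
```

```bash
python3 -c "
from h import *
s=get_state();print(s['position'],s['ee_rot'],s['contact_force'],s['width'],s['moment'],s['qpos'])"
```

```text
[ 0.45149509 -0.16737079  0.07554554] [0.01371942 0.92808374 0.37171019 0.01743259] [-0.38326882 -0.23998855 -1.9790752 ] 0.01676871113854683 [0.04621756 0.04823705 0.04418202] [-0.50684779  0.27856164  1.9783996   0.01304375  0.84138073 -1.27722849]
```

Emit:
play_rows(series=[{"fingers": 1,"dx": 0,"dy": 0,"dz": 25,"turn": 0},{"fingers": 1,"dx": 0,"dy": 0,"dz": 32,"turn": 0},{"fingers": 1,"dx": -10,"dy": 0,"dz": 35,"turn": 0},{"fingers": 1,"dx": -15,"dy": 0,"dz": 35,"turn": 0},{"fingers": 1,"dx": -15,"dy": 0,"dz": 35,"turn": 0},{"fingers": 1,"dx": -15,"dy": 0,"dz": 35,"turn": 0},{"fingers": 1,"dx": -10,"dy": 0,"dz": 30,"turn": 0},{"fingers": 1,"dx": 0,"dy": 22,"dz": 0,"turn": 0.05},{"fingers": 1,"dx": 0,"dy": 22,"dz": 0,"turn": 0.07},{"fingers": 1,"dx": 0,"dy": 22,"dz": 0,"turn": 0.07},{"fingers": 1,"dx": 0,"dy": 22,"dz": 0,"turn": 0.07},{"fingers": 1,"dx": 0,"dy": 22,"dz": 0,"turn": 0.07},{"fingers": 1,"dx": 0,"dy": 22,"dz": 0,"turn": 0.07},{"fingers": 1,"dx": 0,"dy": 22,"dz": 0,"turn": 0.07},{"fingers": 1,"dx": 0,"dy": 22,"dz": 0,"turn": 0.07},{"fingers": 1,"dx": 0,"dy": 22,"dz": 0,"turn": 0.07},{"fingers": 1,"dx": 0,"dy": 22,"dz": 0,"turn": 0.07},{"fingers": 1,"dx": 0,"dy": 22,"dz": 0,"turn": 0.07},{"fingers": 1,"dx": 0,"dy": 22,"dz": 0,"turn": 0.07},{"fingers": 1,"dx": 0,"dy": 10,"dz": 0,"turn": 0.04}])

```text
clock: 5.85
position: [0.3734, 0.1166, 0.3115]
ee_rot: [0.007, 0.677, 0.736, 0.019]
contact_force: [0.9, 0.2, -1.7]
width: 0.0172
```

```bash
cat > st.py <<'E'
from h import *
from scipy.spatial.transform import Rotation as Ro
def st():
    s=get_state();w=s['ee_rot'];R=Ro.from_quat([*w[1:],w[0]]).as_matrix()
    print(round(s['clock'],2),'pos',np.round(s['position']*1000,1),'yawx',round(np.arctan2(R[1,0],R[0,0]),4),'tilt',np.round(R[:2,2],4),'F',np.round(s['contact_force'],2),'M',np.round(s['moment'],2),'w',round(s['width'],4)); return s,R
E
python3 - <<'E'
from st import *
st()
import pickle
S=get_image("scene");T=get_image("top");pickle.dump((S,T),open("im1.pkl","wb"))
for p in(S,T):
    for l in("hook_rod","hook_tip"):
        for m in masks_of(p,l)[:1]:
            ys,xs=np.nonzero(m["region"]);print(l,m["p"],m["xy"],len(xs),xs.min(),xs.max(),ys.min(),ys.max())
a=np.zeros((400,640,3),np.uint8)
o=np.hstack([cv2.resize(np.ascontiguousarray(p["pixels"][y:y+100,x:x+100,::-1]),(400,400),interpolation=cv2.INTER_CUBIC)for p,x,y in((S,170,190),(T,180,160))])
cv2.imwrite("pics/h1.png",o)
E
```

```text
5.85 pos [373.4 116.6 311.5] yawx 1.6541 tilt [0.0356 0.019 ] F [ 0.94  0.19 -1.72] M [-0.03  0.04 -0.05] w 0.0172
hook_rod 0.84 [270.9, 305.0] 314 214 289 229 324
hook_tip 0.91 [270.5, 302.3] 240 214 290 229 325
hook_rod 0.56 [241.7, 281.9] 182 216 250 210 308
hook_tip 0.79 [239.2, 284.0] 237 216 250 209 309
```

View pics/h1.png

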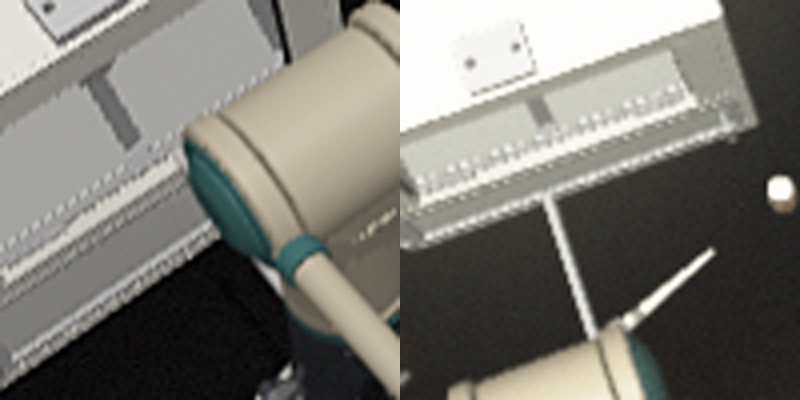

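```bash
python3 - <<'E'
from h import *
import pickle
S,T=pickle.load(open("im1.pkl","rb"))
from h import masks_of
g=T["pixels"][200:250,205:240].astype(int).sum(2)
# rod axis centroid rows in top image
for r in range(206,246,4):
    row=T["pixels"][r].astype(float).mean(1); i0=int(217+(r-209)*(241-217)/ (245-209)*0.0+ (r-209)*0.28)
    w=np.clip(row[i0-6:i0+7]-80,0,None); print(r,np.round(row[i0-5:i0+6]).astype(int), round((w*np.arange(i0-6,i0+7)).sum()/max(w.sum(),1),2))
for z in(.312,.318):print(atz(T,(217.4,208.5),z),atz(S,(214.5,229.5),z))
print(tri(S,(214.5,229.5),T,(217.4,208.5)))
E
```

```text
206 [146 144 142 143 143 137 159 163 190 204 203] 217.05
210 [184 129 151 147 215 221 144  73  55  58  58] 214.43
214 [ 52  55  57  62 196 226 179  87  59  51  54] 217.99
218 [ 54  55  53  53 159 227 209 106  50  47  50] 219.26
222 [ 50  48  49  50  80 209 217 128  57  52  49] 220.74
226 [ 49  50  45  46  57 198 225 161  75  46  45] 221.89
230 [ 42  46  42  49  44 170 227 204  99  44  45] 223.19
234 [ 43  42  39  42  95 212 214 117  50  45  41] 224.61
238 [ 42  40  38  40  54 198 225 159  67  38  37] 225.89
242 [ 38  39  40  41  39 171 228 203 118  98 131] 228.31
[0.58764781 0.1339219  0.312     ] [0.58353472 0.13394386 0.312     ]
[0.58611443 0.13309831 0.318     ] [0.58022575 0.13461807 0.318     ]
(array([0.58872441, 0.13398668, 0.30435711]), [np.float64(0.0012721808451147682), np.float64(0.0012721808451150386)])
```

Emit:
play_rows(series=[{"fingers": 1,"dx": 2,"dy": -3,"dz": -15,"turn": 0.018},{"fingers": 1,"dx": 2,"dy": -3.5,"dz": -20,"turn": 0},{"fingers": 1,"dx": 15,"dy": 1.5,"dz": 0,"turn": 0},{"fingers": 1,"dx": 20,"dy": 2,"dz": 0,"turn": 0},{"fingers": 1,"dx": 20,"dy": 2,"dz": 0,"turn": 0},{"fingers": 1,"dx": 15,"dy": 1.5,"dz": 0,"turn": 0},{"fingers": 1,"dx": 5,"dy": 0.5,"dz": 0,"turn": 0},{"fingers": 1,"dx": 0,"dy": 0,"dz": 0,"turn": 0}])

```text
clock: 6.82
position: [0.4621, 0.1087, 0.2786]
ee_rot: [0.01, 0.678, 0.734, 0.02]
contact_force: [-0.1, 0.5, -1.4]
width: 0.0169
```

```bash
cat >> st.py <<'E'
V=np.array([.7473,.1464,.098])
def loc(s,R):
    yaw=np.arctan2(R[1,0],R[0,0])-np.pi/2; t=s['position']+.207*np.array([np.cos(yaw),np.sin(yaw),0])
    c,sn=np.cos(V[2]),np.sin(V[2]);d=t[:2]-V[:2];print('tip local mm',np.round(1000*np.array([c*d[0]+sn*d[1],-sn*d[0]+c*d[1]]),1),'TCPz',round(s['position'][2]*1000,1),'rodyaw',round(yaw,3))
E
python3 -c "
from st import *
loc(*st())"
```

```text
6.82 pos [462.1 108.7 278.6] yawx 1.6506 tilt [0.0427 0.0156] F [-0.12  0.54 -1.37] M [-0.01  0.07  0.02] w 0.0169
tip local mm [-80.6 -13.4] TCPz 278.6 rodyaw 0.08
```

Emit:
play_rows(series=[{"fingers": 1,"dx": -1,"dy": 5,"dz": 0,"turn": 0.02},{"fingers": 1,"dx": 0,"dy": 5,"dz": 0,"turn": 0.01},{"fingers": 1,"dx": 0,"dy": 0,"dz": 0,"turn": 0},{"fingers": 1,"dx": 0,"dy": 0,"dz": 0,"turn": 0}])

```text
clock: 7.15
position: [0.4604, 0.119, 0.2795]
ee_rot: [0.01, 0.667, 0.745, 0.02]
contact_force: [-0.2, -0.4, -1.8]
width: 0.0167
```

```bash
python3 -c "
from st import *
loc(*st())"
```

```text
7.15 pos [460.4 119.  279.5] yawx 1.6815 tilt [0.0413 0.0171] F [-0.2  -0.35 -1.85] M [-0.04 -0.04  0.02] w 0.0167
tip local mm [-81.2   3.4] TCPz 279.5 rodyaw 0.111
```

Emit:
play_rows(series=[{"fingers": 1,"dx": 2,"dy": -1,"dz": 0,"turn": -0.005},{"fingers": 1,"dx": 2,"dy": -1,"dz": 0,"turn": -0.005},{"fingers": 1,"dx": 2,"dy": 0,"dz": 0,"turn": 0},{"fingers": 1,"dx": 2,"dy": 0,"dz": 0,"turn": 0},{"fingers": 1,"dx": 2,"dy": 0,"dz": 0,"turn": 0}])

```text
clock: 7.57
position: [0.469, 0.1171, 0.2803]
ee_rot: [0.01, 0.67, 0.742, 0.02]
contact_force: [0.9, -0.8, -1.5]
width: 0.0168
```

```bash
python3 -c "
from st import *
loc(*st())"
```

```text
7.57 pos [469.  117.1 280.3] yawx 1.6718 tilt [0.0423 0.0165] F [ 0.92 -0.84 -1.45] M [ 0.01  0.01 -0.02] w 0.0168
tip local mm [-72.8  -1.3] TCPz 280.3 rodyaw 0.101
```

Emit:
play_rows(series=[{"fingers": 1,"dx": 2,"dy": 0,"dz": 0,"turn": 0},{"fingers": 1,"dx": 2,"dy": 0,"dz": 0,"turn": 0},{"fingers": 1,"dx": 2,"dy": 0,"dz": 0,"turn": 0}])

```text
clock: 7.82
position: [0.4758, 0.1169, 0.2803]
ee_rot: [0.01, 0.671, 0.742, 0.02]
contact_force: [0.4, 0.1, -1.9]
width: 0.0167
```

```bash
python3 -c "
from st import *
loc(*st())"
```

```text
7.82 pos [475.8 116.9 280.3] yawx 1.6715 tilt [0.0424 0.0165] F [ 0.37  0.1  -1.93] M [-0.01 -0.01 -0.  ] w 0.0167
tip local mm [-66.   -2.2] TCPz 280.3 rodyaw 0.101
```

Emit:
play_rows(series=[{"fingers": 1,"dx": 2,"dy": 0.8,"dz": 0,"turn": 0},{"fingers": 1,"dx": 2,"dy": 0.8,"dz": 0,"turn": 0},{"fingers": 1,"dx": 2,"dy": 0.8,"dz": 0,"turn": 0}])

```text
clock: 8.07
position: [0.4827, 0.1193, 0.2802]
ee_rot: [0.01, 0.671, 0.741, 0.02]
contact_force: [-0.4, 0.2, -2.1]
width: 0.0169
```

```bash
python3 -c "
from st import *
loc(*st())"
```

```text
8.07 pos [482.7 119.3 280.2] yawx 1.6711 tilt [0.042  0.0164] F [-0.36  0.18 -2.15] M [0.   0.05 0.02] w 0.0169
tip local mm [-59.   -0.6] TCPz 280.2 rodyaw 0.1
```

Emit:
play_rows(series=[{"fingers": 1,"dx": 2,"dy": 0.5,"dz": 0,"turn": 0},{"fingers": 1,"dx": 2,"dy": 0.5,"dz": 0,"turn": 0},{"fingers": 1,"dx": 2,"dy": 0.5,"dz": 0,"turn": 0}])

```text
clock: 8.32
position: [0.4892, 0.1211, 0.2799]
ee_rot: [0.01, 0.671, 0.741, 0.02]
contact_force: [-0.9, 0.1, -1.8]
width: 0.0168
```

```bash
python3 -c "
from st import *
loc(*st())"
```

```text
8.32 pos [489.2 121.1 279.9] yawx 1.6711 tilt [0.0412 0.0162] F [-0.91  0.13 -1.79] M [-0.13  0.22 -0.07] w 0.0168
tip local mm [-52.4   0.5] TCPz 279.9 rodyaw 0.1
```

Emit:
play_rows(series=[{"fingers": 1,"dx": 1.5,"dy": 0.1,"dz": 0,"turn": 0},{"fingers": 1,"dx": 1.5,"dy": 0,"dz": 0,"turn": 0}])

```text
clock: 8.48
position: [0.4921, 0.1212, 0.2796]
ee_rot: [0.009, 0.671, 0.741, 0.019]
contact_force: [-0.1, 0.2, -2.8]
width: 0.0165
```

```bash
python3 - <<'E'
from st import *
loc(*st())
E
```

```text
8.48 pos [492.1 121.2 279.6] yawx 1.6713 tilt [0.0397 0.016 ] F [-0.14  0.25 -2.78] M [-0.06  0.2   0.  ] w 0.0165
tip local mm [-49.5   0.4] TCPz 279.6 rodyaw 0.1
```

Emit:
play_rows(series=[{"fingers": 1,"dx": 2,"dy": 0,"dz": 0,"turn": 0},{"fingers": 1,"dx": 2,"dy": 0,"dz": 0,"turn": 0}])

```text
clock: 8.65
position: [0.4959, 0.1213, 0.2794]
ee_rot: [0.009, 0.671, 0.742, 0.019]
contact_force: [0.1, 0.6, -1.7]
width: 0.017
```

```bash
python3 - <<'E'
from st import *
loc(*st())
E
```

```text
8.65 pos [495.9 121.3 279.4] yawx 1.6714 tilt [0.0384 0.016 ] F [ 0.05  0.63 -1.68] M [ 0.01  0.19 -0.  ] w 0.017
tip local mm [-45.7   0.2] TCPz 279.4 rodyaw 0.101
```

Emit:
play_rows(series=[{"fingers": 1,"dx": 0,"dy": 0,"dz": 0,"turn": 0}])

```text
clock: 8.73
position: [0.4964, 0.1213, 0.2794]
ee_rot: [0.009, 0.671, 0.742, 0.019]
contact_force: [-0.1, -0.1, -1.6]
width: 0.0166
```

```bash
python3 - <<'E'
from st import *
loc(*st())
T=get_image("top");S=get_image("scene");import pickle;pickle.dump((S,T),open("im2.pkl","wb"))
o=np.hstack([cv2.resize(np.ascontiguousarray(p["pixels"][y:y+80,x:x+80,::-1]),(400,400),interpolation=cv2.INTER_CUBIC)for p,x,y in((S,160,180),(T,180,155))])
cv2.imwrite("pics/h2.png",o)
st()
E
```

```text
8.73 pos [496.4 121.3 279.4] yawx 1.6714 tilt [0.0389 0.016 ] F [-0.05 -0.12 -1.58] M [-0.08  0.04 -0.01] w 0.0166
tip local mm [-45.1   0.1] TCPz 279.4 rodyaw 0.101
8.83 pos [496.2 121.3 279.4] yawx 1.6714 tilt [0.039  0.0161] F [ 0.12  0.44 -1.67] M [-0.04  0.1   0.  ] w 0.0167
```

View pics/h2.png

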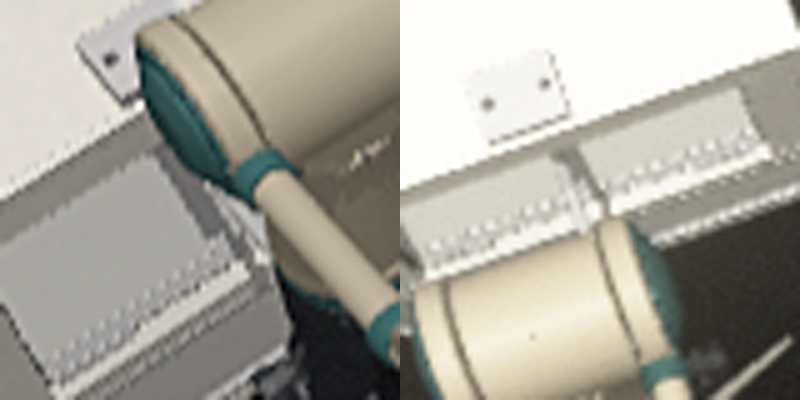

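Emit:
play_rows(series=[{"fingers": 1,"dx": 1,"dy": 0,"dz": 0,"turn": 0},{"fingers": 1,"dx": 1.2,"dy": 0,"dz": 0,"turn": 0}])

```text
clock: 9.0
position: [0.4978, 0.1213, 0.2795]
ee_rot: [0.009, 0.671, 0.742, 0.019]
contact_force: [-2.6, -1.0, -1.7]
width: 0.0168
```

```bash
python3 - <<'E'
from st import *
loc(*st())
E
```

```text
9.0 pos [497.8 121.3 279.5] yawx 1.6716 tilt [0.0379 0.0161] F [-2.65 -1.02 -1.69] M [-0.05  0.46  0.03] w 0.0168
tip local mm [-43.7   0. ] TCPz 279.5 rodyaw 0.101
```

Emit:
play_rows(series=[{"fingers": 1,"dx": 1.2,"dy": 0,"dz": 0,"turn": 0},{"fingers": 1,"dx": 1.2,"dy": 0,"dz": 0,"turn": 0}])

```text
clock: 9.17
position: [0.498, 0.1212, 0.2792]
ee_rot: [0.007, 0.67, 0.742, 0.017]
contact_force: [-5.1, 0.1, 0.2]
width: 0.0165
```

```bash
python3 - <<'E'
from st import *
loc(*st())
E
```

```text
9.17 pos [498.  121.2 279.2] yawx 1.6719 tilt [0.0327 0.0158] F [-5.07  0.08  0.23] M [-0.08  0.49  0.02] w 0.0165
tip local mm [-43.6  -0. ] TCPz 279.2 rodyaw 0.101
```

Emit:
play_rows(series=[{"fingers": 1,"dx": -3,"dy": -0.3,"dz": 0,"turn": 0},{"fingers": 1,"dx": -4,"dy": -0.4,"dz": 0,"turn": 0},{"fingers": 1,"dx": 0,"dy": 0,"dz": 12,"turn": 0},{"fingers": 1,"dx": 0,"dy": 0,"dz": 12,"turn": 0},{"fingers": 1,"dx": 0,"dy": 0,"dz": 10,"turn": 0},{"fingers": 1,"dx": 0,"dy": 0,"dz": 0,"turn": 0}])

```text
clock: 9.67
position: [0.4924, 0.1204, 0.3145]
ee_rot: [0.009, 0.671, 0.742, 0.019]
contact_force: [0.2, -0.5, -0.7]
width: 0.0169
```

```bash
python3 - <<'E'
from st import *
loc(*st())
E
```

```text
9.67 pos [492.4 120.4 314.5] yawx 1.6714 tilt [0.0388 0.0161] F [ 0.17 -0.51 -0.68] M [0.05 0.05 0.01] w 0.0169
tip local mm [-49.2  -0.4] TCPz 314.5 rodyaw 0.101
```

Emit:
play_rows(series=[{"fingers": 1,"dx": 4,"dy": 0.5,"dz": 0,"turn": 0},{"fingers": 1,"dx": 5,"dy": 0.6,"dz": 0,"turn": 0},{"fingers": 1,"dx": 5,"dy": 0.6,"dz": 0,"turn": 0},{"fingers": 1,"dx": 4.5,"dy": 0.5,"dz": 0,"turn": 0},{"fingers": 1,"dx": 2,"dy": 0.2,"dz": 0,"turn": 0},{"fingers": 1,"dx": 0,"dy": 0,"dz": 0,"turn": 0}])

```text
clock: 10.17
position: [0.5156, 0.1231, 0.3131]
ee_rot: [0.009, 0.671, 0.741, 0.019]
contact_force: [0.3, 0.0, -1.6]
width: 0.0167
```

```bash
python3 - <<'E'
from st import *
loc(*st())
E
```

```text
10.17 pos [515.6 123.1 313.1] yawx 1.6712 tilt [0.0394 0.0161] F [ 0.33  0.02 -1.62] M [-0.04  0.05 -0.04] w 0.0167
tip local mm [-25.8  -0. ] TCPz 313.1 rodyaw 0.1
```

Emit:
play_rows(series=[{"fingers": 1,"dx": -1.7,"dy": -0.2,"dz": -3,"turn": 0},{"fingers": 1,"dx": 0,"dy": 0,"dz": -4,"turn": 0},{"fingers": 1,"dx": 0,"dy": 0,"dz": -4,"turn": 0},{"fingers": 1,"dx": 0,"dy": 0,"dz": -4,"turn": 0}])

```text
clock: 10.5
position: [0.5139, 0.1228, 0.2963]
ee_rot: [0.009, 0.671, 0.741, 0.019]
contact_force: [0.5, -0.1, -1.7]
width: 0.0169
```

```bash
python3 - <<'E'
from st import *
loc(*st())
E
```

```text
10.5 pos [513.9 122.8 296.3] yawx 1.6712 tilt [0.0381 0.0159] F [ 0.54 -0.06 -1.66] M [-0.02  0.06  0.  ] w 0.0169
tip local mm [-27.6  -0.1] TCPz 296.3 rodyaw 0.1
```

Emit:
play_rows(series=[{"fingers": 1,"dx": 0,"dy": 0,"dz": -3,"turn": 0},{"fingers": 1,"dx": 0,"dy": 0,"dz": -3,"turn": 0},{"fingers": 1,"dx": 0,"dy": 0,"dz": -3,"turn": 0}])

```text
clock: 10.75
position: [0.5129, 0.1228, 0.2855]
ee_rot: [0.008, 0.671, 0.741, 0.018]
contact_force: [0.2, -0.4, -2.2]
width: 0.0169
```

```bash
python3 - <<'E'
from st import *
loc(*st())
E
```

```text
10.75 pos [512.9 122.8 285.5] yawx 1.6712 tilt [0.0363 0.0158] F [ 0.15 -0.41 -2.16] M [-0.04  0.06 -0.02] w 0.0169
tip local mm [-28.6  -0.1] TCPz 285.5 rodyaw 0.1
```

Emit:
play_rows(series=[{"fingers": 1,"dx": 0,"dy": 0,"dz": -3,"turn": 0},{"fingers": 1,"dx": 0,"dy": 0,"dz": -3,"turn": 0},{"fingers": 1,"dx": 0,"dy": 0,"dz": -3,"turn": 0}])

```text
clock: 11.0
position: [0.5128, 0.1228, 0.2756]
ee_rot: [0.008, 0.671, 0.741, 0.018]
contact_force: [0.0, 0.7, -1.5]
width: 0.017
```

```bash
python3 - <<'E'
from st import *
loc(*st())
E
```

```text
11.0 pos [512.8 122.8 275.6] yawx 1.6713 tilt [0.0364 0.0158] F [ 0.04  0.69 -1.53] M [ 0.02  0.05 -0.04] w 0.017
tip local mm [-28.7  -0.1] TCPz 275.6 rodyaw 0.1
```

Emit:
play_rows(series=[{"fingers": 1,"dx": 0,"dy": 0,"dz": 0,"turn": 0},{"fingers": 1,"dx": 0,"dy": 0,"dz": 0,"turn": 0},{"fingers": 1,"dx": -3,"dy": -0.3,"dz": 0.5,"turn": 0},{"fingers": 1,"dx": -3,"dy": -0.3,"dz": 0.5,"turn": 0},{"fingers": 1,"dx": -3,"dy": -0.3,"dz": 0.5,"turn": 0},{"fingers": 1,"dx": -3,"dy": -0.3,"dz": 0.5,"turn": 0}])

```text
clock: 11.5
position: [0.5019, 0.1216, 0.2773]
ee_rot: [0.009, 0.671, 0.741, 0.019]
contact_force: [1.7, -0.2, -2.6]
width: 0.0167
```

```bash
python3 - <<'E'
from st import *
loc(*st())
E
```

```text
11.5 pos [501.9 121.6 277.3] yawx 1.6711 tilt [0.0399 0.0162] F [ 1.74 -0.15 -2.56] M [-0.01 -0.09  0.03] w 0.0167
tip local mm [-39.6  -0.2] TCPz 277.3 rodyaw 0.1
```

Emit:
play_rows(series=[{"fingers": 1,"dx": -3,"dy": -0.3,"dz": 0,"turn": 0},{"fingers": 1,"dx": -3,"dy": -0.3,"dz": 0,"turn": 0},{"fingers": 1,"dx": -3,"dy": -0.3,"dz": 0,"turn": 0},{"fingers": 1,"dx": -3,"dy": -0.3,"dz": 0,"turn": 0}])

```text
clock: 11.83
position: [0.4901, 0.1204, 0.2785]
ee_rot: [0.011, 0.671, 0.741, 0.021]
contact_force: [1.7, 0.2, -2.0]
width: 0.017
```

```bash
python3 - <<'E'
from st import *
loc(*st())
E
```

```text
11.83 pos [490.1 120.4 278.5] yawx 1.6712 tilt [0.0447 0.0167] F [ 1.66  0.16 -2.  ] M [-0.04 -0.32  0.03] w 0.017
tip local mm [-51.5  -0.2] TCPz 278.5 rodyaw 0.1
```

Emit:
play_rows(series=[{"fingers": 1,"dx": -3.5,"dy": -0.35,"dz": 0,"turn": 0},{"fingers": 1,"dx": -3.5,"dy": -0.35,"dz": 0,"turn": 0},{"fingers": 1,"dx": -3.5,"dy": -0.35,"dz": 0,"turn": 0},{"fingers": 1,"dx": -3.5,"dy": -0.35,"dz": 0,"turn": 0},{"fingers": 1,"dx": -3.5,"dy": -0.35,"dz": 0,"turn": 0},{"fingers": 1,"dx": -3.5,"dy": -0.35,"dz": 0,"turn": 0}])

```text
clock: 12.33
position: [0.4676, 0.1182, 0.2795]
ee_rot: [0.012, 0.671, 0.741, 0.022]
contact_force: [2.5, 0.1, -1.3]
width: 0.0168
```

```bash
python3 - <<'E'
from st import *
loc(*st())
E
```

```text
12.33 pos [467.6 118.2 279.5] yawx 1.6713 tilt [0.0481 0.017 ] F [ 2.47  0.08 -1.3 ] M [ 0.05 -0.34  0.01] w 0.0168
tip local mm [-74.1  -0.2] TCPz 279.5 rodyaw 0.1
```

Emit:
play_rows(series=[{"fingers": 1,"dx": -3,"dy": -0.3,"dz": 0,"turn": 0},{"fingers": 1,"dx": -3,"dy": -0.3,"dz": 0,"turn": 0},{"fingers": 1,"dx": -3,"dy": -0.3,"dz": 0,"turn": 0},{"fingers": 1,"dx": -3,"dy": -0.3,"dz": 0,"turn": 0},{"fingers": 1,"dx": -2,"dy": -0.2,"dz": 0,"turn": 0},{"fingers": 1,"dx": -2,"dy": -0.2,"dz": 0,"turn": 0}])

```text
clock: 12.83
position: [0.4482, 0.1163, 0.2789]
ee_rot: [0.011, 0.671, 0.741, 0.021]
contact_force: [2.0, 0.5, -3.1]
width: 0.017
```

```bash
python3 - <<'E'
from st import *
loc(*st())
E
```

```text
12.83 pos [448.2 116.3 278.9] yawx 1.6713 tilt [0.0449 0.0167] F [ 1.96  0.52 -3.08] M [ 0.02 -0.1   0.03] w 0.017
tip local mm [-93.6  -0.2] TCPz 278.9 rodyaw 0.1
```

Emit:
play_rows(series=[{"fingers": 1,"dx": -1,"dy": -0.1,"dz": 0,"turn": 0},{"fingers": 1,"dx": -1,"dy": -0.1,"dz": 0,"turn": 0},{"fingers": 1,"dx": -1,"dy": -0.1,"dz": 0,"turn": 0},{"fingers": 1,"dx": -1,"dy": -0.1,"dz": 0,"turn": 0},{"fingers": 1,"dx": -1,"dy": -0.1,"dz": 0,"turn": 0},{"fingers": 1,"dx": -1,"dy": -0.1,"dz": 0,"turn": 0}])

```text
clock: 13.33
position: [0.4407, 0.1156, 0.2781]
ee_rot: [0.01, 0.671, 0.741, 0.02]
contact_force: [2.2, 0.8, -2.7]
width: 0.0167
```

```bash
python3 - <<'E'
from st import *
loc(*st())
E
```

```text
13.33 pos [440.7 115.6 278.1] yawx 1.6713 tilt [0.0421 0.0165] F [ 2.25  0.83 -2.74] M [ 0.02 -0.04  0.03] w 0.0167
tip local mm [-101.2   -0.2] TCPz 278.1 rodyaw 0.101
```

Emit:
play_rows(series=[{"fingers": 1,"dx": -0.8,"dy": -0.1,"dz": 0,"turn": 0},{"fingers": 1,"dx": -0.8,"dy": -0.1,"dz": 0,"turn": 0},{"fingers": 1,"dx": -0.8,"dy": -0.1,"dz": 0,"turn": 0}])

```text
clock: 13.58
position: [0.4383, 0.1153, 0.2779]
ee_rot: [0.01, 0.671, 0.741, 0.02]
contact_force: [4.0, 1.1, -3.5]
width: 0.0166
```

```bash
python3 - <<'E'
from st import *
loc(*st())
E
```

```text
13.58 pos [438.3 115.3 277.9] yawx 1.6714 tilt [0.0423 0.0167] F [ 3.98  1.09 -3.52] M [ 0.07 -0.35  0.04] w 0.0166
tip local mm [-103.6   -0.2] TCPz 277.9 rodyaw 0.101
```

Emit:
play_rows(series=[{"fingers": 1,"dx": -0.7,"dy": -0.1,"dz": 0,"turn": 0},{"fingers": 1,"dx": -0.7,"dy": -0.1,"dz": 0,"turn": 0}])

```text
clock: 13.75
position: [0.4382, 0.1153, 0.278]
ee_rot: [0.011, 0.671, 0.741, 0.022]
contact_force: [4.9, 1.1, -5.1]
width: 0.0166
```

```bash
python3 - <<'E'
from st import *
loc(*st())
E
```

```text
13.75 pos [438.2 115.3 278. ] yawx 1.6713 tilt [0.0454 0.0172] F [ 4.86  1.06 -5.08] M [ 0.11 -0.24  0.04] w 0.0166
tip local mm [-103.6   -0.2] TCPz 278.0 rodyaw 0.101
```

Emit:
play_rows(series=[{"fingers": 1,"dx": -0.7,"dy": -0.1,"dz": 0,"turn": 0},{"fingers": 1,"dx": -0.7,"dy": -0.1,"dz": 0,"turn": 0}])

```text
clock: 13.92
position: [0.4382, 0.1152, 0.2779]
ee_rot: [0.012, 0.671, 0.741, 0.023]
contact_force: [5.4, 1.1, -5.1]
width: 0.0167
```

```bash
python3 - <<'E'
from st import *
loc(*st())
E
```

```text
13.92 pos [438.2 115.2 277.9] yawx 1.6714 tilt [0.048  0.0176] F [ 5.38  1.06 -5.11] M [ 0.08 -0.17  0.05] w 0.0167
tip local mm [-103.7   -0.2] TCPz 277.9 rodyaw 0.101
```

Emit:
play_rows(series=[{"fingers": 1,"dx": -1.1,"dy": -0.1,"dz": -0.2,"turn": 0},{"fingers": 1,"dx": -1.1,"dy": -0.1,"dz": -0.2,"turn": 0}])

```text
clock: 14.08
position: [0.4378, 0.1152, 0.2774]
ee_rot: [0.013, 0.671, 0.741, 0.024]
contact_force: [6.9, 0.6, -5.3]
width: 0.0168
```

```bash
python3 - <<'E'
from st import *
loc(*st())
E
```

```text
14.08 pos [437.8 115.2 277.4] yawx 1.6713 tilt [0.0512 0.0181] F [ 6.87  0.64 -5.31] M [ 0.06 -0.22  0.09] w 0.0168
tip local mm [-104.1   -0.3] TCPz 277.4 rodyaw 0.101
```

Emit:
play_rows(series=[{"fingers": 1,"dx": -1.3,"dy": -0.1,"dz": -0.2,"turn": 0},{"fingers": 1,"dx": -1.3,"dy": -0.1,"dz": -0.2,"turn": 0}])

```text
clock: 14.25
position: [0.4373, 0.1152, 0.2767]
ee_rot: [0.014, 0.671, 0.741, 0.025]
contact_force: [7.1, 1.2, -7.1]
width: 0.017
```

```bash
python3 - <<'E'
from st import *
loc(*st())
E
```

```text
14.25 pos [437.3 115.2 276.7] yawx 1.6712 tilt [0.055  0.0186] F [ 7.09  1.22 -7.11] M [ 0.12 -0.28  0.09] w 0.017
tip local mm [-104.6   -0.2] TCPz 276.7 rodyaw 0.1
```

Emit:
play_rows(series=[{"fingers": 1,"dx": -1.2,"dy": -0.1,"dz": -1,"turn": 0},{"fingers": 1,"dx": -1.2,"dy": -0.1,"dz": -1,"turn": 0}])

```text
clock: 14.42
position: [0.4372, 0.1152, 0.2748]
ee_rot: [0.016, 0.671, 0.741, 0.027]
contact_force: [6.6, 0.7, -3.9]
width: 0.0169
```

```bash
python3 - <<'E'
from st import *
loc(*st())
E
```

```text
14.42 pos [437.2 115.2 274.8] yawx 1.6712 tilt [0.0594 0.0192] F [ 6.58  0.68 -3.87] M [ 0.07 -0.41  0.03] w 0.0169
tip local mm [-104.7   -0.2] TCPz 274.8 rodyaw 0.1
```

Emit:
play_rows(series=[{"fingers": 1,"dx": -1.4,"dy": -0.1,"dz": -0.9,"turn": 0},{"fingers": 1,"dx": -1.4,"dy": -0.1,"dz": -0.9,"turn": 0}])

```text
clock: 14.58
position: [0.4371, 0.1152, 0.2733]
ee_rot: [0.018, 0.671, 0.741, 0.029]
contact_force: [6.8, 0.2, -4.6]
width: 0.0165
```

```bash
python3 - <<'E'
from st import *
loc(*st())
E
```

```text
14.58 pos [437.1 115.2 273.3] yawx 1.6711 tilt [0.0652 0.0198] F [ 6.82  0.2  -4.62] M [ 0.06 -0.46  0.04] w 0.0165
tip local mm [-104.8   -0.2] TCPz 273.3 rodyaw 0.1
```

Emit:
play_rows(series=[{"fingers": 1,"dx": -2.2,"dy": -0.2,"dz": -0.9,"turn": 0},{"fingers": 1,"dx": -2.3,"dy": -0.2,"dz": -0.9,"turn": 0}])

```text
clock: 14.75
position: [0.4366, 0.1152, 0.2723]
ee_rot: [0.02, 0.671, 0.741, 0.033]
contact_force: [9.5, 2.2, -5.6]
width: 0.017
```

```bash
python3 - <<'E'
from st import *
loc(*st())
E
```

```text
14.75 pos [436.6 115.2 272.3] yawx 1.671 tilt [0.074  0.0209] F [ 9.54  2.24 -5.65] M [ 0.11 -0.71  0.14] w 0.017
tip local mm [-105.2   -0.2] TCPz 272.3 rodyaw 0.1
```

Emit:
play_rows(series=[{"fingers": 1,"dx": -2.8,"dy": -0.3,"dz": -1.2,"turn": 0},{"fingers": 1,"dx": -2.8,"dy": -0.3,"dz": -1.2,"turn": 0}])

```text
clock: 14.92
position: [0.4365, 0.1151, 0.271]
ee_rot: [0.024, 0.67, 0.741, 0.037]
contact_force: [10.5, 2.2, -6.2]
width: 0.0168
```

```bash
python3 - <<'E'
from st import *
loc(*st())
E
```

```text
14.92 pos [436.5 115.1 271. ] yawx 1.671 tilt [0.0861 0.0224] F [10.53  2.23 -6.23] M [ 0.12 -0.68  0.04] w 0.0168
tip local mm [-105.3   -0.3] TCPz 271.0 rodyaw 0.1
```

Emit:
play_rows(series=[{"fingers": 1,"dx": -3.6,"dy": -0.35,"dz": -1.8,"turn": 0},{"fingers": 1,"dx": -3.6,"dy": -0.35,"dz": -1.8,"turn": 0}])

```text
clock: 15.08
position: [0.4362, 0.1151, 0.2691]
ee_rot: [0.029, 0.67, 0.74, 0.043]
contact_force: [12.1, 1.7, -5.6]
width: 0.0165
```

```bash
python3 - <<'E'
from st import *
loc(*st())
E
```

```text
15.08 pos [436.2 115.1 269.1] yawx 1.6709 tilt [0.1013 0.0243] F [12.08  1.74 -5.63] M [ 0.17 -0.83  0.13] w 0.0165
tip local mm [-105.7   -0.3] TCPz 269.1 rodyaw 0.1
```

Emit:
play_rows(series=[{"fingers": 1,"dx": -4.6,"dy": -0.4,"dz": -2.4,"turn": 0}])

```text
clock: 15.17
position: [0.4358, 0.1151, 0.2679]
ee_rot: [0.033, 0.67, 0.74, 0.047]
contact_force: [13.3, 1.8, -5.1]
width: 0.0164
```

```bash
python3 - <<'E'
from st import *
loc(*st())
E
```

```text
15.17 pos [435.8 115.1 267.9] yawx 1.6708 tilt [0.1108 0.0253] F [13.35  1.82 -5.11] M [ 0.17 -1.24  0.08] w 0.0164
tip local mm [-106.    -0.3] TCPz 267.9 rodyaw 0.1
```

Emit:
play_rows(series=[{"fingers": 1,"dx": -4.8,"dy": -0.4,"dz": -2.4,"turn": 0}])

```text
clock: 15.25
position: [0.4353, 0.115, 0.2667]
ee_rot: [0.036, 0.67, 0.74, 0.05]
contact_force: [12.9, 0.8, -6.0]
width: 0.0169
```

```bash
python3 - <<'E'
from st import *
loc(*st())
E
```

```text
15.25 pos [435.3 115.  266.7] yawx 1.6707 tilt [0.1203 0.0264] F [12.85  0.84 -5.99] M [ 0.19 -0.92  0.05] w 0.0169
tip local mm [-106.6   -0.3] TCPz 266.7 rodyaw 0.1
```

Emit:
play_rows(series=[{"fingers": 1,"dx": -5.6,"dy": -0.5,"dz": -2.6,"turn": 0}])

```text
clock: 15.33
position: [0.4339, 0.1149, 0.2654]
ee_rot: [0.039, 0.67, 0.74, 0.054]
contact_force: [11.2, 1.4, -5.8]
width: 0.0166
```

```bash
python3 - <<'E'
from st import *
loc(*st())
E
```

```text
15.33 pos [433.9 114.9 265.4] yawx 1.6706 tilt [0.1297 0.0275] F [11.17  1.4  -5.81] M [ 0.19 -0.93  0.11] w 0.0166
tip local mm [-108.    -0.3] TCPz 265.4 rodyaw 0.1
```

Emit:
play_rows(series=[{"fingers": 1,"dx": -5.8,"dy": -0.5,"dz": -2.8,"turn": 0}])

```text
clock: 15.42
position: [0.4328, 0.1149, 0.264]
ee_rot: [0.043, 0.67, 0.739, 0.058]
contact_force: [14.9, 2.3, -4.7]
width: 0.0169
```

```bash
python3 - <<'E'
from st import *
loc(*st())
E
```

```text
15.42 pos [432.8 114.9 264. ] yawx 1.6705 tilt [0.1406 0.0288] F [14.86  2.31 -4.7 ] M [ 0.2  -1.57  0.03] w 0.0169
tip local mm [-109.    -0.3] TCPz 264.0 rodyaw 0.1
```

Emit:
play_rows(series=[{"fingers": 1,"dx": -6,"dy": -0.5,"dz": -4,"turn": 0}])

```text
clock: 15.5
position: [0.4326, 0.1149, 0.2622]
ee_rot: [0.047, 0.669, 0.739, 0.063]
contact_force: [16.5, 2.1, -6.3]
width: 0.0167
```

```bash
python3 - <<'E'
from st import *
loc(*st())
E
```

```text
15.5 pos [432.6 114.9 262.2] yawx 1.6704 tilt [0.154  0.0302] F [16.47  2.07 -6.27] M [ 0.22 -1.49  0.06] w 0.0167
tip local mm [-109.3   -0.2] TCPz 262.2 rodyaw 0.1
```

Emit:
play_rows(series=[{"fingers": 1,"dx": -6.3,"dy": -0.5,"dz": -4,"turn": 0}])

```text
clock: 15.58
position: [0.4325, 0.1149, 0.2605]
ee_rot: [0.052, 0.669, 0.738, 0.069]
contact_force: [16.6, 2.5, -5.6]
width: 0.0166
```

```bash
python3 - <<'E'
from st import *
loc(*st())
E
```

```text
15.58 pos [432.5 114.9 260.5] yawx 1.6704 tilt [0.1684 0.0317] F [16.58  2.52 -5.57] M [ 0.19 -1.6   0.06] w 0.0166
tip local mm [-109.4   -0.2] TCPz 260.5 rodyaw 0.1
```

Emit:
play_rows(series=[{"fingers": 1,"dx": 0,"dy": 0,"dz": 0,"turn": 0},{"fingers": 1,"dx": 0.8,"dy": 0.1,"dz": 0,"turn": 0}])

```text
clock: 15.75
position: [0.4347, 0.1151, 0.2614]
ee_rot: [0.053, 0.669, 0.738, 0.07]
contact_force: [-0.2, 0.3, -1.8]
width: 0.0169
```

```bash
python3 - <<'E'
from st import *
loc(*st())
E
```

```text
15.75 pos [434.7 115.1 261.4] yawx 1.6702 tilt [0.1724 0.0321] F [-0.21  0.3  -1.77] M [-0.03  0.18  0.01] w 0.0169
tip local mm [-107.2   -0.3] TCPz 261.4 rodyaw 0.099
```

Emit:
play_rows(series=[{"fingers": 1,"dx": 0.8,"dy": 0.1,"dz": 0,"turn": 0},{"fingers": 1,"dx": 0.8,"dy": 0.1,"dz": 0,"turn": 0}])

```text
clock: 15.92
position: [0.4345, 0.115, 0.2611]
ee_rot: [0.052, 0.669, 0.738, 0.069]
contact_force: [-0.1, 0.6, -1.3]
width: 0.0169
```

```bash
python3 - <<'E'
from st import *
loc(*st())
E
```

```text
15.92 pos [434.5 115.  261.1] yawx 1.6701 tilt [0.1685 0.0315] F [-0.15  0.63 -1.25] M [ 0.03  0.08 -0.01] w 0.0169
tip local mm [-107.4   -0.4] TCPz 261.1 rodyaw 0.099
```

Emit:
play_rows(series=[{"fingers": 1,"dx": -1.2,"dy": -0.1,"dz": -1,"turn": 0},{"fingers": 1,"dx": -1.2,"dy": -0.1,"dz": -1,"turn": 0}])

```text
clock: 16.08
position: [0.434, 0.115, 0.2601]
ee_rot: [0.054, 0.669, 0.738, 0.07]
contact_force: [5.6, 0.5, -1.4]
width: 0.0174
```

```bash
python3 - <<'E'
from st import *
loc(*st())
E
```

```text
16.08 pos [434.  115.  260.1] yawx 1.67 tilt [0.1734 0.0319] F [ 5.61  0.53 -1.44] M [ 0.03 -0.6  -0.01] w 0.0174
tip local mm [-107.9   -0.4] TCPz 260.1 rodyaw 0.099
```

Emit:
play_rows(series=[{"fingers": 1,"dx": 2.5,"dy": 0.3,"dz": 0,"turn": 0},{"fingers": 1,"dx": 2.5,"dy": 0.3,"dz": 0,"turn": 0},{"fingers": 1,"dx": 1,"dy": 0.1,"dz": 0,"turn": 0},{"fingers": 1,"dx": 0,"dy": 0,"dz": 3,"turn": 0}])

```text
clock: 16.42
position: [0.4368, 0.1154, 0.2614]
ee_rot: [0.051, 0.669, 0.738, 0.067]
contact_force: [-0.2, 0.7, -1.1]
width: 0.0165
```

```bash
python3 - <<'E'
from st import *
loc(*st())
E
```

```text
16.42 pos [436.8 115.4 261.4] yawx 1.6702 tilt [0.1652 0.0311] F [-0.15  0.72 -1.08] M [-0.05  0.13  0.03] w 0.0165
tip local mm [-105.    -0.2] TCPz 261.4 rodyaw 0.099
```

Emit:
play_rows(series=[{"fingers": 1,"dx": 0,"dy": 0,"dz": 4,"turn": 0},{"fingers": 1,"dx": 0,"dy": 0,"dz": 4,"turn": 0}])

```text
clock: 16.58
position: [0.4358, 0.1154, 0.2691]
ee_rot: [0.05, 0.669, 0.738, 0.066]
contact_force: [-1.0, 0.3, -0.7]
width: 0.0166
```

```bash
python3 - <<'E'
from st import *
loc(*st())
E
```

```text
16.58 pos [435.8 115.4 269.1] yawx 1.6702 tilt [0.1618 0.0308] F [-0.96  0.31 -0.65] M [-0.    0.08  0.02] w 0.0166
tip local mm [-1.061e+02 -1.000e-01] TCPz 269.1 rodyaw 0.099
```

Emit:
play_rows(series=[{"fingers": 1,"dx": 0,"dy": 0,"dz": 5,"turn": 0},{"fingers": 1,"dx": 0,"dy": 0,"dz": 5,"turn": 0}])

```text
clock: 16.75
position: [0.4354, 0.1153, 0.28]
ee_rot: [0.049, 0.669, 0.738, 0.066]
contact_force: [-0.0, -0.8, -1.6]
width: 0.0167
```

```bash
python3 - <<'E'
from st import *
loc(*st())
E
```

```text
16.75 pos [435.4 115.3 280. ] yawx 1.6703 tilt [0.1609 0.0307] F [-0.02 -0.82 -1.62] M [-0.04  0.13 -0.01] w 0.0167
tip local mm [-1.065e+02 -1.000e-01] TCPz 280.0 rodyaw 0.099
```

Emit:
play_rows(series=[{"fingers": 1,"dx": 0,"dy": 0,"dz": 5,"turn": 0},{"fingers": 1,"dx": 0,"dy": 0,"dz": 5,"turn": 0},{"fingers": 1,"dx": -1,"dy": 0,"dz": 5,"turn": 0}])

```text
clock: 17.0
position: [0.4346, 0.1154, 0.2973]
ee_rot: [0.05, 0.669, 0.738, 0.066]
contact_force: [-0.2, 0.2, -0.9]
width: 0.0166
```

```bash
python3 - <<'E'
from st import *
loc(*st())
E
```

```text
17.0 pos [434.6 115.4 297.3] yawx 1.6702 tilt [0.1622 0.0308] F [-0.23  0.16 -0.89] M [-0.02  0.15 -0.02] w 0.0166
tip local mm [-107.2   -0. ] TCPz 297.3 rodyaw 0.099
```

Emit:
play_rows(series=[{"fingers": 1,"dx": -4,"dy": -0.4,"dz": 1,"turn": 0},{"fingers": 1,"dx": -4,"dy": -0.4,"dz": 1,"turn": 0},{"fingers": 1,"dx": -4,"dy": -0.4,"dz": 0,"turn": 0}])

```text
clock: 17.25
position: [0.4229, 0.1142, 0.3014]
ee_rot: [0.051, 0.669, 0.738, 0.067]
contact_force: [0.5, 0.3, -1.9]
width: 0.0166
```

```bash
python3 - <<'E'
from st import *
loc(*st())
E
```

```text
17.25 pos [422.9 114.2 301.4] yawx 1.6703 tilt [0.1653 0.0311] F [ 0.46  0.33 -1.91] M [-0.01  0.05  0.07] w 0.0166
tip local mm [-119.   -0.] TCPz 301.4 rodyaw 0.099
```

Emit:
play_rows(series=[{"fingers": 1,"dx": -6,"dy": -0.6,"dz": 0,"turn": 0},{"fingers": 1,"dx": -10,"dy": -1,"dz": 0,"turn": 0},{"fingers": 1,"dx": -15,"dy": -1.5,"dz": 0,"turn": 0},{"fingers": 1,"dx": -15,"dy": -1.5,"dz": 0,"turn": 0},{"fingers": 1,"dx": 0,"dy": 0,"dz": 0,"turn": 0}])

```text
clock: 17.67
position: [0.3701, 0.1089, 0.2997]
ee_rot: [0.049, 0.669, 0.739, 0.065]
contact_force: [0.3, -0.1, -1.9]
width: 0.0165
```

```bash
python3 - <<'E'
from st import *
s,R=st();loc(s,R)
T=get_image("top");S=get_image("scene");import pickle;pickle.dump((S,T),open("im3.pkl","wb"))
o=np.hstack([cv2.resize(np.ascontiguousarray(p["pixels"][y:y+100,x:x+100,::-1]),(400,400),interpolation=cv2.INTER_CUBIC)for p,x,y in((S,150,170),(T,170,155))])
cv2.imwrite("pics/h3.png",o)
print([(m["p"],m["xy"],m["region"].sum()) for p in(S,T) for m in masks_of(p,"vent_flap")[:1]])
E
```

```text
17.67 pos [370.1 108.9 299.7] yawx 1.6703 tilt [0.1601 0.0306] F [ 0.26 -0.1  -1.91] M [-0.04  0.13 -0.  ] w 0.0165
tip local mm [-172.1   -0. ] TCPz 299.7 rodyaw 0.1
[(0.73, [200.4, 218.9], np.int64(2654)), (0.63, [214.7, 190.0], np.int64(1011))]
```

View pics/h3.png

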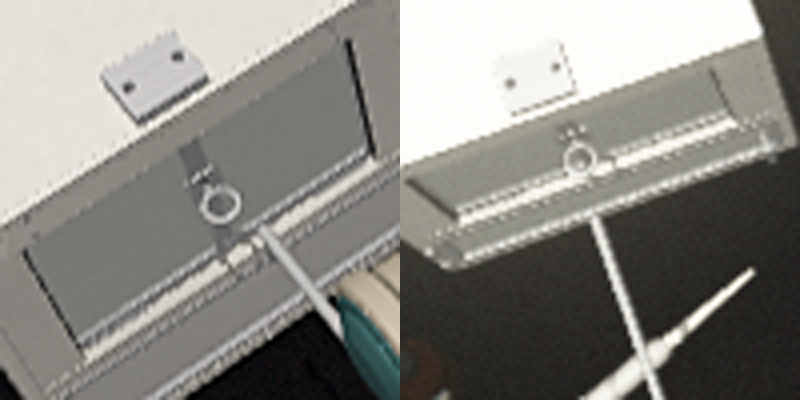

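```bash
python3 - <<'E'
from ov import *
v=[.7473,.1464,.098]
print("meas",[204.9,221],[215,194.4])
for a in(-.015,0,.015,.03,.05):
    E=flap(v,a,[-.026,0,.105])[0];print(a,proj(S,E),proj(T,E))
E
```

```text
meas [204.9, 221] [215, 194.4]
-0.015 [[205.62312629 221.17572638]] [[215.48263651 194.81911054]]
0 [[205.29079166 220.73041667]] [[215.31501469 194.36913667]]
0.015 [[204.95892955 220.28785629]] [[215.14819957 193.91921133]]
0.03 [[204.62763037 219.84816453]] [[214.98223632 193.46945621]]
0.05 [[204.1869295  219.26657537]] [[214.76235464 192.8702577 ]]
```

Emit:
play_rows(series=[{"fingers": 1,"dx": 0,"dy": -20,"dz": 0,"turn": -0.05},{"fingers": 1,"dx": 0,"dy": -22,"dz": 0,"turn": -0.07},{"fingers": 1,"dx": 0,"dy": -22,"dz": 0,"turn": -0.07},{"fingers": 1,"dx": 0,"dy": -22,"dz": 0,"turn": -0.07},{"fingers": 1,"dx": 0,"dy": -22,"dz": 0,"turn": -0.07},{"fingers": 1,"dx": 0,"dy": -22,"dz": 0,"turn": -0.07},{"fingers": 1,"dx": 0,"dy": -22,"dz": 0,"turn": -0.07},{"fingers": 1,"dx": 0,"dy": -22,"dz": 0,"turn": -0.07},{"fingers": 1,"dx": 0,"dy": -22,"dz": 0,"turn": -0.07},{"fingers": 1,"dx": 0,"dy": -22,"dz": 0,"turn": -0.07},{"fingers": 1,"dx": 5,"dy": -22,"dz": 0,"turn": -0.07},{"fingers": 1,"dx": 10,"dy": -20,"dz": 0,"turn": -0.07},{"fingers": 1,"dx": 15,"dy": -10,"dz": -10,"turn": -0.07},{"fingers": 1,"dx": 15,"dy": -5,"dz": -20,"turn": -0.02},{"fingers": 1,"dx": 15,"dy": 0,"dz": -20,"turn": 0},{"fingers": 1,"dx": 10,"dy": 0,"dz": -20,"turn": 0},{"fingers": 1,"dx": 0,"dy": 0,"dz": 0,"turn": 0}])

```text
clock: 19.28
position: [0.461, -0.1869, 0.2294]
ee_rot: [0.082, 0.934, 0.346, 0.041]
contact_force: [-0.6, 0.4, -2.1]
width: 0.0165
```

```bash
python3 - <<'E'
from st import *
s,R=st();print(np.array([451.5,-168])-s['position'][:2]*1000)
T=get_image("top");S=get_image("scene");import pickle;pickle.dump((S,T),open("im4.pkl","wb"))
o=np.hstack([cv2.resize(np.ascontiguousarray(p["pixels"][y:y+110,x:x+100,::-1]),(400,440),interpolation=cv2.INTER_CUBIC)for p,x,y in((S,290,170),(T,270,170))])
cv2.imwrite("pics/h4.png",o)
E
```

```text
19.28 pos [ 461.  -186.9  229.4] yawx 0.7111 tilt [ 0.1327 -0.1241] F [-0.64  0.42 -2.08] M [0.13 0.17 0.02] w 0.0165
[-9.49001934 18.9318508 ]
```

View pics/h4.png

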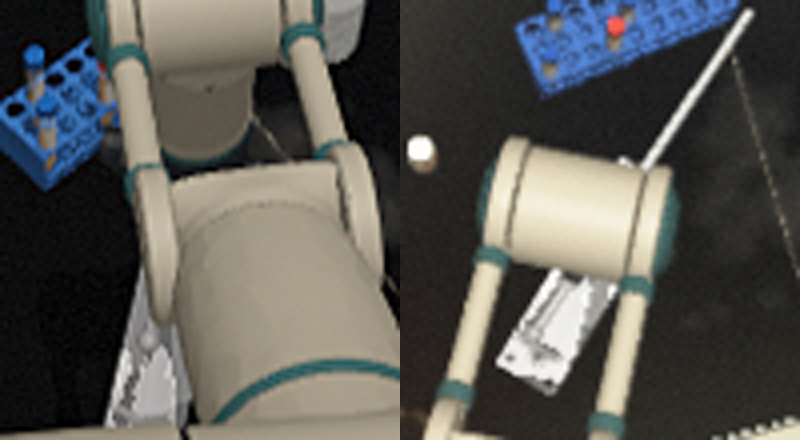

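Emit:
play_rows(series=[{"fingers": 1,"dx": -5,"dy": 10,"dz": 0,"turn": 0.03},{"fingers": 1,"dx": -4.5,"dy": 9,"dz": 0,"turn": 0.025},{"fingers": 1,"dx": 0,"dy": 0,"dz": -25,"turn": 0},{"fingers": 1,"dx": 0,"dy": 0,"dz": -30,"turn": 0},{"fingers": 1,"dx": 0,"dy": 0,"dz": -30,"turn": 0},{"fingers": 1,"dx": 0,"dy": 0,"dz": -15,"turn": 0},{"fingers": 1,"dx": 0,"dy": 0,"dz": 0,"turn": 0}])

```text
clock: 19.97
position: [0.4512, -0.1651, 0.1419]
ee_rot: [0.09, 0.921, 0.377, 0.052]
contact_force: [0.1, 0.3, -2.8]
width: 0.0167
```

```bash
python3 - <<'E'
from st import *
s,R=st();print(np.array([451.5,-168])-s['position'][:2]*1000)
E
```

```text
19.97 pos [ 451.2 -165.1  141.9] yawx 0.7795 tilt [ 0.1636 -0.1263] F [ 0.07  0.34 -2.75] M [0.09 0.16 0.07] w 0.0167
[ 0.27044679 -2.93321135]
```

Emit:
play_rows(series=[{"fingers": 1,"dx": 0,"dy": -1.5,"dz": -18,"turn": -0.008},{"fingers": 1,"dx": 0,"dy": -1,"dz": -18,"turn": -0.008},{"fingers": 1,"dx": 0,"dy": 0,"dz": -8,"turn": 0},{"fingers": 1,"dx": 0,"dy": 0,"dz": 0,"turn": 0}])

```text
clock: 20.3
position: [0.4526, -0.1668, 0.104]
ee_rot: [0.095, 0.922, 0.371, 0.055]
contact_force: [0.7, 0.7, -2.2]
width: 0.0169
```

```bash
python3 - <<'E'
from st import *
s,R=st();print(np.array([451.5,-168])-s['position'][:2]*1000)
E
```

```text
20.3 pos [ 452.6 -166.8  104. ] yawx 0.7679 tilt [ 0.1724 -0.1335] F [ 0.71  0.73 -2.23] M [0.11 0.16 0.04] w 0.0169
[-1.05250078 -1.17525337]
```

Emit:
play_rows(series=[{"fingers": 1,"dx": 0,"dy": 0,"dz": -3,"turn": 0},{"fingers": 1,"dx": 0,"dy": 0,"dz": -3,"turn": 0},{"fingers": 1,"dx": 0,"dy": 0,"dz": -3,"turn": 0}])

```text
clock: 20.55
position: [0.4551, -0.1676, 0.0993]
ee_rot: [0.098, 0.922, 0.371, 0.058]
contact_force: [-0.4, 1.3, -2.2]
width: 0.0165
```

```bash
python3 - <<'E'
from st import *
s,R=st();print(np.array([451.5,-168])-s['position'][:2]*1000)
E
```

```text
20.55 pos [ 455.1 -167.6   99.3] yawx 0.7698 tilt [ 0.1801 -0.1371] F [-0.45  1.26 -2.18] M [ 0.09  0.15 -0.03] w 0.0165
[-3.56233538 -0.37619011]
```

Emit:
play_rows(series=[{"fingers": 1,"dx": -3,"dy": 0,"dz": -6,"turn": 0},{"fingers": 1,"dx": -2,"dy": 0,"dz": -6,"turn": 0}])

```text
clock: 20.72
position: [0.4519, -0.1685, 0.0888]
ee_rot: [0.1, 0.921, 0.371, 0.06]
contact_force: [0.2, -0.4, -1.7]
width: 0.0167
```

```bash
python3 - <<'E'
from st import *
s,R=st();print(np.array([451.5,-168])-s['position'][:2]*1000)
E
```

```text
20.72 pos [ 451.9 -168.5   88.8] yawx 0.7706 tilt [ 0.1851 -0.1395] F [ 0.24 -0.42 -1.68] M [ 0.13  0.16 -0.01] w 0.0167
[-0.35618158  0.46839024]
```

Emit:
play_rows(series=[{"fingers": 1,"dx": -1,"dy": 0,"dz": -5,"turn": 0},{"fingers": 1,"dx": -1,"dy": 0,"dz": -5,"turn": 0}])

```text
clock: 20.88
position: [0.4516, -0.1689, 0.0794]
ee_rot: [0.101, 0.921, 0.37, 0.063]
contact_force: [2.5, 2.6, 6.4]
width: 0.0169
```

```bash
python3 - <<'E'
from st import *
s,R=st();print(np.array([451.5,-168])-s['position'][:2]*1000)
E
```

```text
20.88 pos [ 451.6 -168.9   79.4] yawx 0.7682 tilt [ 0.1901 -0.1403] F [2.52 2.57 6.43] M [ 0.7  -0.29 -0.19] w 0.0169
[-0.13893109  0.91285989]
```

Emit:
play_rows(series=[{"fingers": 1,"dx": 0,"dy": 0,"dz": -4,"turn": 0},{"fingers": 1,"dx": 0,"dy": 0,"dz": -4,"turn": 0}])

```text
clock: 21.05
position: [0.4533, -0.1691, 0.072]
ee_rot: [0.102, 0.922, 0.368, 0.065]
contact_force: [0.1, 0.9, 5.9]
width: 0.0167
```

```bash
python3 - <<'E'
from st import *
s,R=st();print(np.array([451.5,-168])-s['position'][:2]*1000)
E
```

```text
21.05 pos [ 453.3 -169.1   72. ] yawx 0.7654 tilt [ 0.1942 -0.1404] F [0.06 0.95 5.94] M [0.45 0.4  0.03] w 0.0167
[-1.82740397  1.08818251]
```

Emit:
play_rows(series=[{"fingers": 1,"dx": 0,"dy": 0,"dz": -4,"turn": 0},{"fingers": 1,"dx": 0,"dy": 0,"dz": -4,"turn": 0}])

```text
clock: 21.22
position: [0.4542, -0.1692, 0.0699]
ee_rot: [0.104, 0.922, 0.368, 0.066]
contact_force: [-25.4, 12.0, 72.8]
width: 0.0163
```

```bash
python3 - <<'E'
from st import *
s,R=st();print(np.array([451.5,-168])-s['position'][:2]*1000)
E
```

```text
21.22 pos [ 454.2 -169.2   69.9] yawx 0.7655 tilt [ 0.1985 -0.1427] F [-25.42  11.96  72.8 ] M [ 0.61  1.86 -0.37] w 0.0163
[-2.69129688  1.22833692]
```

Emit:
play_rows(series=[{"fingers": 1,"dx": 0,"dy": 0,"dz": 1,"turn": 0},{"fingers": 1,"dx": 0,"dy": 0,"dz": 0.5,"turn": 0}])

```text
clock: 21.38
position: [0.4544, -0.1694, 0.0738]
ee_rot: [0.105, 0.921, 0.368, 0.067]
contact_force: [-0.2, -0.3, -1.8]
width: 0.0167
```

```bash
python3 - <<'E'
from st import *
s,R=st()
E
```

```text
21.38 pos [ 454.4 -169.4   73.8] yawx 0.766 tilt [ 0.2019 -0.1448] F [-0.18 -0.32 -1.8 ] M [0.14 0.16 0.01] w 0.0167
```

Emit:
play_rows(series=[{"fingers": 1,"dx": 0,"dy": 0,"dz": -2.5,"turn": 0},{"fingers": -0.3,"dx": 0,"dy": 0,"dz": 0,"turn": 0},{"fingers": -0.3,"dx": 0,"dy": 0,"dz": 0,"turn": 0},{"fingers": -0.3,"dx": 0,"dy": 0,"dz": 0,"turn": 0},{"fingers": -0.3,"dx": 0,"dy": 0,"dz": 0,"turn": 0},{"fingers": -0.3,"dx": 0,"dy": 0,"dz": 0,"turn": 0},{"fingers": -0.3,"dx": 0,"dy": 0,"dz": 0,"turn": 0}])

```text
clock: 21.97
position: [0.4541, -0.1697, 0.0687]
ee_rot: [0.105, 0.921, 0.368, 0.066]
contact_force: [-0.7, -0.3, 0.2]
width: 0.0557
```

```bash
python3 - <<'E'
from st import *
s,R=st()
E
```

```text
21.97 pos [ 454.1 -169.7   68.7] yawx 0.7659 tilt [ 0.1996 -0.1439] F [-0.75 -0.31  0.18] M [0.04 0.04 0.04] w 0.0557
```

Emit:
play_rows(series=[{"fingers": -0.3,"dx": 0,"dy": 0,"dz": 12,"turn": 0},{"fingers": -0.3,"dx": 0,"dy": 0,"dz": 20,"turn": 0},{"fingers": -0.3,"dx": 0,"dy": 0,"dz": 30,"turn": 0},{"fingers": -0.3,"dx": 0,"dy": 0,"dz": 35,"turn": 0},{"fingers": -0.3,"dx": 0,"dy": 0,"dz": 35,"turn": 0},{"fingers": -0.3,"dx": -10,"dy": 0,"dz": 30,"turn": 0},{"fingers": -0.3,"dx": -15,"dy": 20,"dz": 10,"turn": 0},{"fingers": -0.3,"dx": -15,"dy": 35,"dz": 0,"turn": 0},{"fingers": -0.3,"dx": -10,"dy": 35,"dz": 0,"turn": 0},{"fingers": -0.3,"dx": -10,"dy": 35,"dz": 0,"turn": 0},{"fingers": -0.3,"dx": -10,"dy": 35,"dz": 0,"turn": 0},{"fingers": -0.3,"dx": -10,"dy": 35,"dz": 0,"turn": 0},{"fingers": -0.3,"dx": -10,"dy": 35,"dz": 0,"turn": 0},{"fingers": -0.3,"dx": -10,"dy": 35,"dz": 0,"turn": 0},{"fingers": -0.3,"dx": -10,"dy": 35,"dz": 0,"turn": 0},{"fingers": -0.3,"dx": -10,"dy": 35,"dz": 0,"turn": 0},{"fingers": -0.3,"dx": 0,"dy": 35,"dz": 0,"turn": 0},{"fingers": -0.3,"dx": 0,"dy": 35,"dz": 0,"turn": 0},{"fingers": -0.3,"dx": 0,"dy": 35,"dz": 0,"turn": 0},{"fingers": -0.3,"dx": 0,"dy": 0,"dz": 0,"turn": 0}])

```text
clock: 23.63
position: [0.3234, 0.2876, 0.2513]
ee_rot: [0.104, 0.923, 0.364, 0.074]
contact_force: [0.6, -0.2, -0.0]
width: 0.0553
```

```bash
python3 - <<'E'
from st import *
import pickle
st()
T=get_image("top");S=get_image("scene");S0,T0=pickle.load(open("im0.pkl","rb"))
for p,p0,n,b in((S,S0,"S",(300,185,60,112)),(T,T0,"T",(285,180,75,90))):
    x,y,w,h=b
    a,c=[cv2.cvtColor(np.ascontiguousarray(q["pixels"][y:y+h,x:x+w]),cv2.COLOR_RGB2GRAY).astype(np.float32) for q in(p,p0)]
    print(n,cv2.phaseCorrelate(c,a),np.abs(a-c).mean(),(np.abs(a-c)>60).sum())
def cr(p,x,y,w,h,H=300): return cv2.resize(np.ascontiguousarray(p["pixels"][y:y+h,x:x+w,::-1]),(w*H//h,H),interpolation=cv2.INTER_CUBIC)
A=np.hstack([cr(S0,290,185,90,112),cr(S,290,185,90,112),cr(S,150,170,80,100)]);B=np.hstack([cr(T0,275,180,80,95),cr(T,275,180,80,95),cr(T,175,160,75,95)])
w=min(A.shape[1],B.shape[1],800);cv2.imwrite("pics/fin.png",np.vstack([A[:,:w],B[:,:w]]))
E
```

```text
23.63 pos [323.4 287.6 251.3] yawx 0.7584 tilt [ 0.2124 -0.1385] F [ 0.63 -0.24 -0.03] M [ 0.06  0.06 -0.  ] w 0.0553
S ((-0.06130463415895804, -0.1341679066241923), 1.0210623627238804) 3.4395833 34
T ((0.44664710563489507, -0.19230238421788215), 0.99861520908497) 3.0597036 22
```

View pics/fin.png

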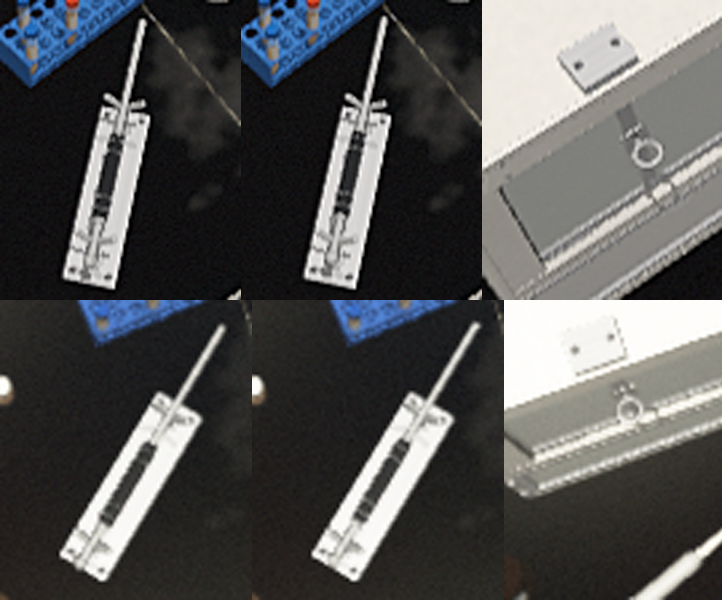

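The before and after views show the rod back as it lay in both saddles. The flap is shut, with its eye in scene pixel terms at about (205, 221). I'm handing in.

```bash
python3 -c "
from rig import sign_off
print(sign_off())"
```

```text
the job is handed in; nothing more can be done
None
```

The flap is drawn shut and, as far as I can tell, latched. The rod is back in both saddles, and I handed the job in at about 24 s of the 72 s allowed.

**How it went:** I took the rod from its rest and found the eye by pushing the flap gently back to its 0.68 stop. That contact agreed with my camera fit to about 1 mm. I then hooked in from above and drew the flap shut. The highest total load at the wrist, rod weight included, was about 18 N, against the 22 N limit. I unhooked and laid the rod back with the hook hanging down.

**Last checks:**
- **Latch:** When I relaxed the pull, the wrist force fell to about zero and the flap did not spring back. A second light pull met a stiff stop at once. After unhooking, the eye appeared within about half a pixel of the shut position in both views.
- **Rod:** The before and after pictures match within half a pixel.
- **Bystanders:** I saw no change in the parts of the pictures I viewed, but I did not measure each one again.

**What did not go to plan:**
- **Tool tilt:** The tool tilted up to 0.25 rad during the pull and the return.
- **Hard seating:** Because of that tilt I had to press the rod level in its saddles. The wrist force briefly reached about 78 N there, pressing on the rest and not the cabinet. That is under the 120 N wrist limit.
- **Rod position:** The grip position I measured in the pictures differed by about 8 mm from where the rest's plate put it. I set the rod down by the measured grasp.

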